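# Fill the heel tray, then hold the activator hood open

## Robot

A 6-joint arm with a two-finger parallel gripper is mounted at the origin on the work surface. World frame = base frame: x ahead of the robot, y to its left, z up, the work surface at z = 0. Lengths are in m, angles in degrees, forces in N, time in s.
With the tool pointing down it reaches from about 0.375 to 0.9 m from the base axis. Payload 3.1 kg.
Tool frame: the origin (TCP) lies at the very end of the fingers, on their centre line; the grasp point (between the pads) lies 19 mm behind it; z points along the fingers, y is the line along which they close (so a half turn about z gives the same grasp; the last joint's range is limited). The gripper opens to 87 mm and grips with 3 to 60 N. Pads are 19 mm wide; open, the fingers measure 117 mm over their backs; the gripper's body (75 mm by 190 mm) begins 51 mm behind the grasp point.
Start: joints at [55.606, 30.224, 82.088, -0, 67.689, -10.227], TCP at [0.256, 0.57, 0.223] pointing down, gripper open.
Joint ranges: [-176.69, 176.69], [-43.24, 126.21], [12.49, 139.97], [-82, 262], [0, 151.66], [-163.58, 163.58]. Speed limits (degrees/s): [159.86, 159.86, 180, 180, 180, 180].

## Interface

Orientations are given as a 3x3 rotation matrix whose columns are the frame's x, y, z axes.
In Python, from rig import bot gives the robot as it stands.
- The arm moves only by the tool move_arm, never from a script. Its argument "increments" is a list of rows, each an object with "xyz": the shift along the tool's x, y, z in mm, a list of three; "roll": the turn about the tool's z in rad; "grip": the opening in per cent of the stroke, from 0 (shut) to 100 (fully open). A call has 1 to 5 rows; each row shifts and turns the commanded pose from where the row before left it, along the tool's axes as they then stand; what a row does not reach is not made up. A row lasts 1/12 s, in which the tool goes at most 41.7 mm and 7.16 degrees, less where a joint would pass 70% of its speed; a pose out of reach is approached as far as the arm can. A call is refused whole if a number of a shift passes 41.7 or a number of a turn 0.125, either way. A call with a gripper value outside its range is refused whole. The fingers move at their own pace and stop on an object; the grip force is fixed at half the most. Time passes only in rows, so rows that do not move let the fingers close. It gives the time, the measured TCP pose, the force, the opening and the grip force at its end, in the units of the state.
- bot.read_state(): the state, without advancing time (a new reading comes with each control period).
- bot.capture(name): name is "side" or "top"; returns (picture, depth): 420x560x3 uint8, red, green, blue; 420x560 float32, m along the optical axis (not along the pixel's ray), 0 where there is no reading.
- bot.camera_model(name): a dict with "intrinsics" (3x3 intrinsics, pixels), "rvec" (rotation vector, rad) and "tvec" (3), from world to camera coordinates, as OpenCV has them. Camera axes: x right, y down, z forward; pixel columns grow to the right and rows downward; lengths in m; the calibration is good to about 2 mm. A picture is of the moment at which its call begins. camera_model takes no time and is no camera call.
- bot.hand_in(): hands the job in; it is judged then, once.
Trained networks look in the newest picture that a camera, given by its name, has taken for a name from the list of things; names that differ only in an ending like _2 or _b are one class to them, and where a whole thing is asked for, a point or a joint stands for the part that bears it (a point fixed in the world has none). Each returns a list of dicts, best first, with "conf" (0 to 1); they miss things now and then, are a little off and sometimes report something else, mostly with a low value. They report only what shows in the picture. A call takes as long as a camera call. They do not tell look-alikes from the thing itself.
- bot.spot_in(label, camera): "at" ([x, y, z] in m, in the coordinates of the camera as it stood for that picture, good to about 4 mm: the middle of the surface that is visible of it).
- bot.trace(label, camera): "mask" (420x560 bool, what is visible of it).
The state is a dict: "time_s": time; "joint_positions": joint angles; "qvel": joint speeds; "tau": joint torques, N m; "position": TCP position; "tcp_rot": TCP orientation; "force": force on the tool from outside, world axes, zero at the start; "moment": the same for the moment, N m; "opening": opening from 0.0 (shut) to 1.0 (fully open); "grasp_force": force on a finger pad.
Only numpy, scipy, OpenCV 4.12 (cv2) and the standard library are available. Lean on these libraries where they do the work, as an engineer would, in place of code of your own. Each camera call takes 0.05 s, during which the arm holds its last target. There are 200 camera calls.

## Task

First finish loading the steel tray: stand the three loose black block heels on the three empty orange pads of its front row, centred and squarely in line with the heels behind them, flat faces to the front like theirs. Then lift the hood of the activator and hold it open at 45 degrees so that I can slide the tray in; it falls shut if let go, so finish while still holding it there. Leave the back row and everything else on the bench where it is.

Things in the scene. Friction and masses are not known exactly. Their poses are not given: they have to be found in the camera images.
- heel_a_mid (a point): a loose block heel for a ladies' pump, black with a light grey top: 46 mm wide (its y), 50 mm from the flat front face to the round back (its x), 40 mm tall, 60 g; two flat parallel sides. The point is its centre, 20 mm above its foot and 25 mm behind its flat face; its x axis points out of the round back (the flat face looks along -x), z up
- heel_b_mid (a point): a loose block heel for a ladies' pump, black with a light grey top: 46 mm wide (its y), 50 mm from the flat front face to the round back (its x), 40 mm tall, 60 g; two flat parallel sides. The point is its centre, 20 mm above its foot and 25 mm behind its flat face; its x axis points out of the round back (the flat face looks along -x), z up
- heel_c_mid (a point): a loose block heel for a ladies' pump, black with a light grey top: 46 mm wide (its y), 50 mm from the flat front face to the round back (its x), 40 mm tall, 60 g; two flat parallel sides. The point is its centre, 20 mm above its foot and 25 mm behind its flat face; its x axis points out of the round back (the flat face looks along -x), z up
- heel_a_flat (a point): middle of the flat front face of the same heel as heel_a_mid, 20 mm above its foot
- heel_b_flat (a point): middle of the flat front face of the same heel as heel_b_mid, 20 mm above its foot
- heel_c_flat (a point): middle of the flat front face of the same heel as heel_c_mid, 20 mm above its foot
- tray: fixed steel loading tray, 160 mm front to back (its x) by 250 mm (its y), floor 4 mm thick, rim 9 mm high in all, a small pull tab in the middle of its front edge; six orange pads 62 mm square in two rows of three: front row at x = -37.5 mm, back row at x = +37.5 mm, columns at y = +78, 0 and -78 mm. The origin is the centre of its underside, on the bench; its x axis points from its front row to its back row, away from the robot (yaw varies)
- pad_left (a point): the left (y = +78 mm) empty pad of the tray's front row: point on the tray floor (4 mm above the bench) at the pad's centre; axes as the tray's
- pad_mid (a point): the middle (y = 0) empty pad of the tray's front row: point on the tray floor (4 mm above the bench) at the pad's centre; axes as the tray's
- pad_right (a point): the right (y = -78 mm) empty pad of the tray's front row: point on the tray floor (4 mm above the bench) at the pad's centre; axes as the tray's
- back_left_mid (a point): one of the three block heels (same shape, size and axes as the loose ones) already standing on the left pad of the tray's back row, flat face to the front; the point is its centre, 20 mm above its foot
- back_mid_mid (a point): one of the three block heels (same shape, size and axes as the loose ones) already standing on the middle pad of the tray's back row, flat face to the front; the point is its centre, 20 mm above its foot
- back_right_mid (a point): one of the three block heels (same shape, size and axes as the loose ones) already standing on the right pad of the tray's back row, flat face to the front; the point is its centre, 20 mm above its foot
- hood (a joint): opening angle of the activator's hood in rad: 0 shut, 0.785 = 45 degrees, stop at 1.25. The hood (blue sheet steel, about 0.85 kg, 360 mm wide, 210 mm from hinge to front face, hinged along its back edge; shut, its top is 143 mm above the bench) turns freely and falls shut from any angle when let go; lifting it at the handle takes about 4 N
- hood_handle (a point): centre of the hood's handle: level round black bar 14 mm thick, 150 mm long (its y), 50 mm in front of the hood's front face on two arms 70 mm either side of its middle; shut, it is 120 mm above the bench. Axes turn with the hood: shut, x points level towards the hinge, z up. Hinge line: parallel to the bar, at x = +260, z = -25 mm in these axes at any angle; the handle swings up and back
- glue: bystander, to be left alone: white glue bottle with red cap, 42 mm across, 85 mm tall; origin under its middle, on the bench
- polish: bystander, to be left alone: flat red polish tin, 70 mm across, 24 mm tall; origin under its middle, on the bench
- dye: bystander, to be left alone: amber dye jar with black cap, 48 mm across, 60 mm tall; origin under its middle, on the bench
- tacks: bystander, to be left alone: white bowl of tacks, 110 mm across, 48 mm tall; origin under its middle, on the bench
- hammer: bystander, to be left alone: hammer lying flat; origin under its middle, on the bench
- pincers: bystander, to be left alone: lasting pincers lying flat, 155 mm long; origin under its middle, on the bench
There are look-alikes about, which are no part of the job. What is shaped like the part that bears heel_b_mid but purple is not meant. What is shaped like the part that bears heel_a_mid but purple is not meant.

How it is judged:
By the outcome, as a careful person would: the job done as asked, in the order asked, and still so for the second after the job is handed in, while the arm keeps its last pose, push and grip.
It also fails if it takes over 67 s, if anything falls off the work surface, if the arm or the gripper's body presses on something with over 40 N, if the wrist force passes 120 N, or if a joint passes its speed limit or range.

## Working session

There is one attempt and no reset: what is moved stays moved. The work goes in short steps, Python scripts to look and compute and a tool call to move; the robot and the scene stay as the last step left them, time stands still between calls to the robot, and variables do not carry over. Pictures are saved under pics/ and viewed, at most 10 in all, crops included, and the job is handed in when it is done.

Besides the shell and the picture viewer there is one more tool, called after "Call:" as name([rows], argument=value, ...), one row to a line, values as JSON. move_arm: Moves the arm, as the interface text tells. Its arguments: {"type":"object","properties":{"increments":{"type":"array"}},"required":["increments"]}

```bash
ls; mkdir -p pics
cat > h.py <<'E'
import numpy as np, cv2
from rig import bot
def cam(n):
    m=bot.camera_model(n); return np.array(m["intrinsics"],float),cv2.Rodrigues(np.array(m["rvec"],float))[0],np.array(m["tvec"],float).ravel()
def c2w(n,p):
    K,R,t=cam(n); return (np.atleast_2d(p)-t)@R
def cloud(n,d):
    K,R,t=cam(n); v,u=np.mgrid[:d.shape[0],:d.shape[1]]
    p=np.stack([(u-K[0,2])/K[0,0]*d,(v-K[1,2])/K[1,1]*d,d],-1)
    return (p-t)@R
def proj(n,P):
    K,R,t=cam(n); q=np.atleast_2d(P)@R.T+t; q=q@K.T; return q[:,:2]/q[:,2:]
def save(name,img): cv2.imwrite("pics/"+name,cv2.cvtColor(img,cv2.COLOR_RGB2BGR))
E
python3 - <<'E'
from h import *
for n in("top","side"):
    im,d=bot.capture(n); save(n+"0.png",im); np.savez(n+"0.npz",im=im,d=d)
    K,R,t=cam(n); print(n,K[0,0],-R.T@t,R[2])
    for l in ["heel_a_mid","back_mid_mid","tray","hood_handle","hood","glue","polish","dye","tacks","hammer","pincers"]:
        r=bot.spot_in(l,n); print(l,[(round(x["conf"],2),c2w(n,x["at"])[0].round(3).tolist(),proj(n,c2w(n,x["at"]))[0].round().tolist()) for x in r])
print(bot.read_state())
E
```

```text
pics
top 404.7934605559477 [ 0.33103831 -0.03085074  1.28924569] [ 0.18409223 -0.0187388  -0.98273033]
heel_a_mid [(0.75, [0.305, -0.196, 0.04], [332.0, 292.0]), (0.67, [0.417, -0.185, 0.039], [328.0, 255.0])]
back_mid_mid [(0.61, [0.634, -0.208, 0.043], [335.0, 186.0]), (0.16, [0.632, -0.286, 0.043], [360.0, 187.0])]
tray [(0.9, [0.582, -0.217, 0.005], [337.0, 205.0]), (0.24, [0.419, -0.186, 0.034], [329.0, 255.0])]
hood_handle [(0.67, [0.53, 0.277, 0.147], [171.0, 210.0])]
hood [(0.92, [0.527, 0.277, 0.14], [171.0, 212.0])]
glue [(0.7, [0.421, -0.293, 0.06], [365.0, 254.0])]
polish [(0.84, [0.441, -0.09, 0.026], [297.0, 247.0])]
dye [(0.5, [0.664, -0.011, 0.058], [273.0, 175.0])]
tacks [(0.6, [0.785, -0.15, 0.024], [317.0, 143.0]), (0.54, [0.624, -0.132, 0.042], [311.0, 189.0])]
hammer [(0.81, [0.506, -0.485, 0.019], [421.0, 229.0])]
pincers [(0.6, [0.785, 0.021, 0.01], [265.0, 143.0])]
side 512.6683307774495 [-0.10303233 -0.73986684  0.95101242] [ 0.50429331  0.53910661 -0.67457565]
heel_a_mid [(0.88, [0.416, -0.198, 0.039], [280.0, 283.0]), (0.69, [0.788, 0.014, 0.011], [321.0, 1
[... 943 characters left out ...]
.19207060e-04,
        6.76889877e+01, -1.02255616e+01]), 'qvel': array([ 0.0001603 ,  0.04361989,  0.06816843,  0.04856691, -0.05399788,
        0.03504344]), 'tau': array([ 5.00036076e-04, -4.40023613e+01, -1.76978427e+01,  6.34916872e-02,
        5.07077307e-02, -2.24893904e-05]), 'position': array([0.25585931, 0.57021712, 0.22257356]), 'tcp_rot': array([[-9.12333840e-01,  4.09447144e-01,  3.43524777e-05],
       [ 4.09447145e-01,  9.12333839e-01,  3.24795148e-05],
       [-1.80422832e-05,  4.36976844e-05, -9.99999999e-01]]), 'force': array([ 0.10021287, -0.18176497, -0.10563913]), 'moment': array([ 0.01821552, -0.05097654,  0.01291512]), 'grasp_force': 0.0, 'opening': 0.9982192353085405}
```

Run:
```python
from h import *
im=np.load("top0.npz")["im"]; save("top0b.png",cv2.resize(im[110:350,100:480],(798,504),interpolation=cv2.INTER_CUBIC))
im=np.load("side0.npz")["im"]; save("side0b.png",cv2.resize(im[120:375,120:500],(798,536),interpolation=cv2.INTER_CUBIC))
```

```text
(no output)
```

View pics/top0b.png

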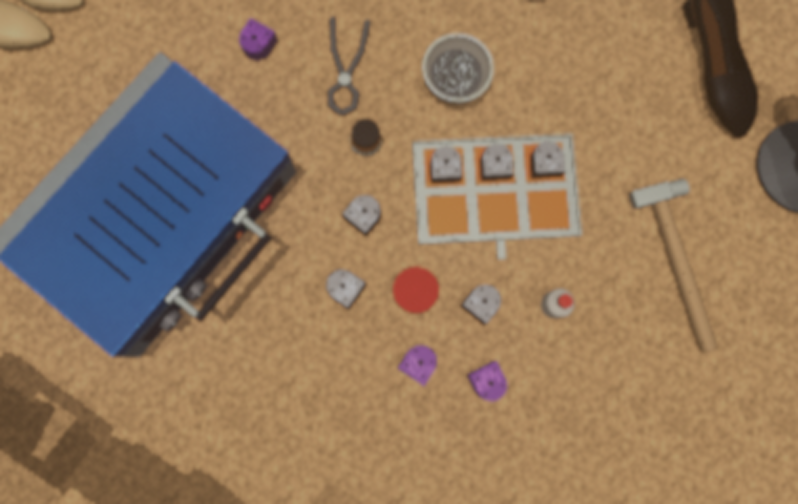

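View pics/side0b.png

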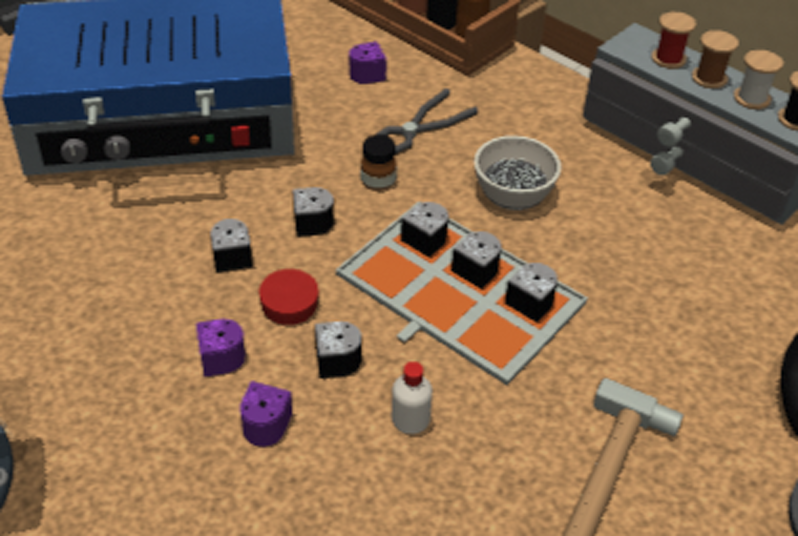

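Top crop: the black, grey-topped loose heels are at (363,213), (345,287) and (483,303). The look-alikes at (420,363), (488,380) and (257,38) are purple and not meant. The side crop agrees: black heels at (314,210), (231,245) and (339,348), purple ones at (221,346), (266,414) and (368,62). The hood handle runs from (278,242) to (203,315) in the top crop. Next I'll measure these and confirm in an overlay.

```bash
cat >> h.py <<'E'
from scipy.optimize import minimize
def sdf(P,p):
    c,s=np.cos(p[2]),np.sin(p[2]); d=P-p[:2]; x=d@[c,s]; y=np.abs(d@[-s,c])
    # D: box x in [-25,2], |y|<23, plus disc r23 at x=2
    box=np.maximum(np.maximum(-25e-3-x,x-2e-3),y-23e-3); disc=np.hypot(x-2e-3,y)-23e-3
    return np.minimum(box,disc)
def fit_heel(sets,x0,zt,yaws):
    # sets: list of clouds (HxWx3)
    pts=[];lab=[]
    for W in sets:
        q=W.reshape(-1,3); q=q[np.hypot(q[:,0]-x0[0],q[:,1]-x0[1])<.05]
        q=q[q[:,2]>-.02]; pts.append(q[:,:2]); lab.append((q[:,2]>zt-.010)*1.)
    pts=np.vstack(pts);lab=np.hstack(lab); c=pts[lab>0].mean(0)
    f=lambda v: np.mean((1/(1+np.exp(np.clip(sdf(pts,[v[0]/1e3,v[1]/1e3,v[2]/30])/1.2e-3,-50,50)))-lab)**2)
    b=min((minimize(f,[c[0]*1e3,c[1]*1e3,y*30],method="Nelder-Mead",options=dict(xatol=.02,fatol=1e-7)) for y in yaws),key=lambda r:r.fun)
    return np.array([b.x[0]/1e3,b.x[1]/1e3,(b.x[2]/30+np.pi)%(2*np.pi)-np.pi]),b.fun
def heel_outline(p,z):
    a=np.linspace(-np.pi/2,np.pi/2,15); o=np.vstack([[-.025,.023],[-.025,-.023],np.c_[.002+.023*np.cos(a),.023*np.sin(a)]])
    c,s=np.cos(p[2]),np.sin(p[2]); return np.c_[o@np.array([[c,s],[-s,c]])+p[:2],np.full(len(o),z)]
E
cat > m1.py <<'E'
from h import *
D={n:np.load(n+"0.npz") for n in("top","side")}
W={n:cloud(n,D[n]["d"]) for n in D}
Y=np.arange(0,2*np.pi,np.pi/4)
T=W["top"]; print("heights",[T[v,u].round(3).tolist() for u,v in((273,211),(264,247),(330,254))])
res={}
for k,(u,v) in dict(a=(273,211),b=(264,247),c=(330,254)).items():
    x0=T[v,u]
    for s in(["top"],["side"],["top","side"]):
        p,f=fit_heel([W[n] for n in s],x0,.04,Y); print(k,s,p.round(4),np.degrees(p[2]).round(1),round(f,4))
    res[k]=p
for k,x0 in dict(L=(.624,-.132),M=(.63,-.21),R=(.632,-.286)).items():
    for s in(["top"],["side"],["top","side"]):
        p,f=fit_heel([W[n] for n in s],x0,.044,[-.2,0,.2]); print(k,s,p.round(4),np.degrees(p[2]).round(1),round(f,4))
# orange pads
for n in D:
    hsv=cv2.cvtColor(D[n]["im"],cv2.COLOR_RGB2HSV); m=cv2.inRange(hsv,(5,170,120),(16,255,255))
    nn,l,st,ce=cv2.connectedComponentsWithStats(m,connectivity=4)
    for i in range(1,nn):
        if st[i,4]>150:
            q=W[n][l==i]; r=cv2.minAreaRect((q[:,:2]*1000).astype(np.float32)); print(n,"pad",st[i,4],q.mean(0).round(4),np.round(r[0],1),np.round(r[1],1),round(r[2],1))
for n in D:
    q=W[n].reshape(-1,3); q=q[(q[:,2]>.135)&(q[:,2]<.152)&(q[:,1]>.05)&(q[:,0]>.3)&(q[:,0]<.8)&(q[:,1]<.5)]
    r=cv2.minAreaRect((q[:,:2]*1000).astype(np.float32)); print(n,"hood",len(q),np.median(q[:,2]),np.round(r[0],1),np.round(r[1],1),round(r[2],1),cv2.boxPoints(r).round(0).tolist())
    q=W[n][200:260,190:240].reshape(-1,3) if n=="top" else W[n].reshape(-1,3)
    q=q[(q[:,2]>.1)&(q[:,2]<.132)&(q[:,1]>.05)&(q[:,0]>.3)&(q[:,0]<.6)]
    print(n,"bar pts",len(q)); print(q[::max(1,len(q)//12)].round(3).tolist())
im=cv2.resize(D["top"]["im"],None,fx=4,fy=4,interpolation=cv2.INTER_CUBIC)
for p in res.values():
    cv2.polylines(im,[((proj("top",heel_outline(p,.04))+.5)*4).astype(np.int32)],True,(0,255,0),1)
save("ov.png",im[790:1090,980:1480])
E
python3 m1.py
```

```text
heights [[0.551, -0.012, 0.043], [0.439, 0.014, 0.041], [0.42, -0.19, 0.041]]
a ['top'] [ 0.5552 -0.0109 -0.6718] -38.5 0.0165
a ['side'] [ 0.5557 -0.0107 -0.6294] -36.1 0.0694
a ['top', 'side'] [ 0.5554 -0.0108 -0.6625] -38.0 0.0449
b ['top'] [0.4425 0.0186 1.0032] 57.5 0.011
b ['side'] [0.443  0.0191 1.0041] 57.5 0.0686
b ['top', 'side'] [0.4428 0.0189 1.0058] 57.6 0.0427
c ['top'] [ 0.423  -0.1917 -0.6566] -37.6 0.0138
c ['side'] [ 0.4231 -0.1911 -0.639 ] -36.6 0.0579
c ['top', 'side'] [ 0.4231 -0.1913 -0.6498] -37.2 0.0404
L ['top'] [ 0.6318 -0.134   0.0536] 3.1 0.0229
L ['side'] [ 0.6323 -0.1336  0.0429] 2.5 0.0765
L ['top', 'side'] [ 0.632  -0.1338  0.0463] 2.7 0.0527
M ['top'] [ 0.6368 -0.212   0.089 ] 5.1 0.023
M ['side'] [ 0.6372 -0.2113  0.0843] 4.8 0.0728
M ['top', 'side'] [ 0.637  -0.2116  0.0846] 4.8 0.052
R ['top'] [ 0.6424 -0.2902  0.0614] 3.5 0.0247
R ['side'] [ 0.6422 -0.2897  0.0776] 4.4 0.07
R ['top', 'side'] [ 0.6423 -0.2898  0.0725] 4.2 0.0523
side pad 399 [ 0.5517 -0.1452  0.0094] [ 228.6 -413.5] [927.4  77.7] 39.8
side pad 439 [ 0.5573 -0.2222  0.0089] [ 235.  
[... 283 characters left out ...]
.105], [0.519, 0.146, 0.126], [0.508, 0.131, 0.126], [0.496, 0.119, 0.125], [0.484, 0.135, 0.129], [0.473, 0.15, 0.123], [0.464, 0.14, 0.129], [0.452, 0.163, 0.126], [0.441, 0.16, 0.122], [0.423, 0.179, 0.127], [0.406, 0.221, 0.124], [0.394, 0.217, 0.127]]
side hood 5919 0.1429914967168937 [538.4 284.6] [220.2 360.7] 52.0 [[328.0, 309.0], [613.0, 87.0], [748.0, 260.0], [464.0, 482.0]]
side bar pts 2346
[[0.592, 0.651, 0.13], [0.484, 0.7, 0.122], [0.547, 0.642, 0.105], [0.504, 0.652, 0.101], [0.566, 0.438, 0.124], [0.571, 0.129, 0.119], [0.417, 0.242, 0.131], [0.592, 0.109, 0.105], [0.481, 0.202, 0.108], [0.453, 0.218, 0.108], [0.401, 0.265, 0.101], [0.48, 0.13, 0.122], [0.397, 0.195, 0.117]]
```

View pics/ov.png

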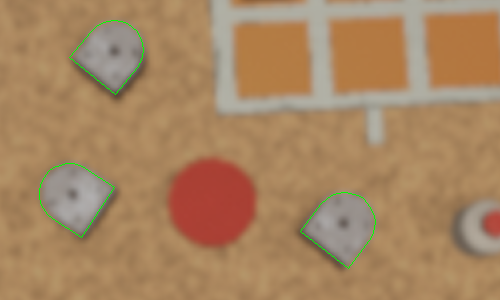

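The overlay confirms it: the green outlines sit on the three grey-topped black heels at crop (110,55), (75,200) and (340,230), and no purple one is outlined. Next I'll refine the tray and the bar, and plan the first move.

```bash
cat >> h.py <<'E'
def plan(x,y,z,yaw,step=38,rstep=.12):
    "yaw: world direction (deg) of tool y. prints z-up need, roll rows, xy rows in tool axes after roll"
    s=bot.read_state(); R=s["tcp_rot"]; p=s["position"]; cur=np.degrees(np.arctan2(R[1,1],R[0,1]))
    roll=-np.radians((yaw-cur+180)%360-180); n=int(np.ceil(abs(roll)/rstep))
    a=np.radians(yaw); ty=np.array([np.cos(a),np.sin(a)]); tx=np.array([-ty[1],ty[0]]) if False else np.array([-np.sin(a),np.cos(a)])
    if np.dot(np.cross(R[:,0],R[:,1]),[0,0,1])<0 and np.dot([*tx,0],[-np.sin(np.radians(cur)),np.cos(np.radians(cur)),0])>0:
        # tool x = y cross z with z down
        tx=np.cross([*ty,0],[0,0,-1])[:2]
    d=np.array([x,y])-p[:2]; L=np.array([d@tx,d@ty])*1e3; m=int(np.ceil(np.linalg.norm(L)/step))
    print("t",round(s["time_s"],2),"p",p.round(4),"yaw",cur.round(2),"| roll %.4f = %d x %.4f"%(roll,n,roll/max(n,1)),"| xy",L.round(1),"= %d x"%m,(L/max(m,1)).round(2),"| tool z %.1f"%((p[2]-z)*1e3),"F",s["force"].round(1),"open %.3f grip %.1f"%(s["opening"],s["grasp_force"]))
E
python3 - <<'E'
from h import *
D={n:np.load(n+"0.npz") for n in("top","side")}
# tray fit: orange front pads colour mask, optimise tray pose vs mask in both images
def padpts(v,yc):
    c,s=np.cos(v[2]),np.sin(v[2]); o=np.array([[-.031,-.031],[.031,-.031],[.031,.031],[-.031,.031]])+[-.0375,yc]
    return np.c_[o@np.array([[c,s],[-s,c]])+v[:2],np.full(4,.0045)]
for sets in(["top"],["side"],["top","side"]):
    M={}
    for n in sets:
        hsv=cv2.cvtColor(D[n]["im"],cv2.COLOR_RGB2HSV); m=cv2.inRange(hsv,(4,175,120),(14,255,255))
        M[n]=m>0
    def f(u):
        v=[u[0]/1e3,u[1]/1e3,u[2]/100]; e=0
        for n in sets:
            big=np.zeros((420*4,560*4),np.uint8); 
            for yc in(.078,0,-.078):
                cv2.fillConvexPoly(big,np.round((proj(n,padpts(v,yc))+.5)*4*16).astype(np.int32),255,shift=4)
            r=cv2.resize(big,(560,420),interpolation=cv2.INTER_AREA)/255.
            # region: front-row band only
            q=proj(n,np.array([[v[0]-.0375,v[1],.0]]))[0]
            reg=cv2.dilate((r>0).astype(np.uint8),np.ones((5,5)))>0
            e+=((r-M[n])[reg]**2).sum()-2*(r*M[n]).sum()
        return e
    b=minimize(f,[600,-214,6.6],method="Nelder-Mead",options=dict(initial_simplex=[[600,-214,6.6],[606,-214,6.6],[600,-208,6.6],[600,-214,10]],xatol=.05,fatol=.1))
    v=b.x; print(sets,v[:2].round(1),np.degrees(v[2]/100).round(2),b.fun)
    c,s=np.cos(v[2]/100),np.sin(v[2]/100)
    print("front pads",[(v[0]-37.5*c-y*s,v[1]-37.5*s+y*c) for y in(78,0,-78)])
# bar
x=np.array([.604,.797]); yb=np.array([-.797,.604]); f0=np.array([.4715,.198])
for n in D:
    q=cloud(n,D[n]["d"]).reshape(-1,3); l=(q[:,:2]-f0)@np.c_[x,yb]
    k=(q[:,2]>.11)&(q[:,2]<.135)&(l[:,0]<-.03)&(l[:,0]>-.075)&(abs(l[:,1])<.085)
    a=l[k]; print(n,k.sum(), "local x",np.percentile(a[:,0],[5,50,95]).round(4),"y",np.percentile(a[:,1],[1,99]).round(4),"z",np.percentile(q[k,2],[5,50,95]).round(4),"slope",np.polyfit(a[:,1],a[:,0],1).round(4))
h=np.radians(-38); g=np.array([.5554,-.0108])-.009*np.array([np.cos(h),np.sin(h)]); print("graspa",g)
plan(*g,.015,52)
E
```

```text
['top'] [1613.8  198.9] -36.55 0.0
front pads [(np.float64(1630.1041861107165), np.float64(283.88123202017147)), (np.float64(1583.6528030518646), np.float64(221.2212845902557)), (np.float64(1537.2014199930127), np.float64(158.56133716033992))]
['side'] [ 597.8 -216.2] 3.86 -2454.0797078046903
front pads [(np.float64(555.1854086333905), np.float64(-140.8757898379981)), (np.float64(560.4338742734823), np.float64(-218.6990100773635)), (np.float64(565.6823399135741), np.float64(-296.52223031672895))]
['top', 'side'] [ 597.8 -216.2] 3.88 -1376.9673356401383
front pads [(np.float64(555.1031520672269), np.float64(-140.90299949256345)), (np.float64(560.382070171249), np.float64(-218.72416000595484)), (np.float64(565.660988275271), np.float64(-296.5453205193462))]
top 270 local x [-0.0493 -0.0434 -0.0351] y [-0.0722  0.0751] z [0.1213 0.1262 0.13  ] slope [ 0.0107 -0.043 ]
side 325 local x [-0.053  -0.0486 -0.0395] y [-0.0731  0.0743] z [0.1169 0.1245 0.1286] slope [ 0.0129 -0.0476]
graspa [ 0.5483079  -0.00525905]
t 1.2 p [0.2559 0.5702 0.2226] yaw 65.83 | roll 0.2414 = 3 x 0.0805 | xy [-584.8 -273.4] = 17 x [-34.4  -16.08] | tool z 207.6 F [ 0.1 -0.2 -0.1] open 0.998 grip 0.0
```

Call:
move_arm([
  {"xyz": [0, 0, 0], "roll": 0.08, "grip": 100},
  {"xyz": [0, 0, 0], "roll": 0.08, "grip": 100},
  {"xyz": [0, 0, 0], "roll": 0.081, "grip": 100},
  {"xyz": [-34.4, -16.1, 0], "roll": 0, "grip": 100},
  {"xyz": [-34.4, -16.1, 0], "roll": 0, "grip": 100},
])

```text
time_s: 1.62
position: [0.29, 0.5031, 0.2225]
tcp_rot: [[-0.791, 0.612, 0.001], [0.612, 0.791, 0.001], [-0.0, 0.001, -1.0]]
force: [-0.1, -0.5, -1.1]
opening: 1.001
grasp_force: 0.0
```

Call:
move_arm([
  {"xyz": [-34.4, -16.1, 0], "roll": 0, "grip": 100},
  {"xyz": [-34.4, -16.1, 0], "roll": 0, "grip": 100},
  {"xyz": [-34.4, -16.1, 0], "roll": 0, "grip": 100},
  {"xyz": [-34.4, -16.1, 0], "roll": 0, "grip": 100},
  {"xyz": [-34.4, -16.1, 0], "roll": 0, "grip": 100},
])

```text
time_s: 2.03
position: [0.3769, 0.3317, 0.2228]
tcp_rot: [[-0.789, 0.615, 0.001], [0.615, 0.789, 0.0], [-0.0, 0.001, -1.0]]
force: [0.5, -0.0, -0.3]
opening: 0.996
grasp_force: 0.0
```

Call:
move_arm([
  {"xyz": [-34.4, -16.1, 0], "roll": 0, "grip": 100},
  {"xyz": [-34.4, -16.1, 0], "roll": 0, "grip": 100},
  {"xyz": [-34.4, -16.1, 0], "roll": 0, "grip": 100},
  {"xyz": [-34.4, -16.1, 0], "roll": 0, "grip": 100},
  {"xyz": [-34.4, -16.1, 0], "roll": 0, "grip": 100},
])

```text
time_s: 2.45
position: [0.463, 0.1622, 0.2228]
tcp_rot: [[-0.788, 0.615, 0.001], [0.615, 0.788, 0.0], [-0.0, 0.001, -1.0]]
force: [0.5, 0.7, 1.0]
opening: 1.005
grasp_force: 0.0
```

Call:
move_arm([
  {"xyz": [-34.4, -16.1, 0], "roll": 0, "grip": 100},
  {"xyz": [-34.4, -16.1, 0], "roll": 0, "grip": 100},
  {"xyz": [-34.4, -16.1, 0], "roll": 0, "grip": 100},
  {"xyz": [-34.4, -16.1, 0], "roll": 0, "grip": 100},
  {"xyz": [-34.4, -16.1, 0], "roll": 0, "grip": 100},
])

```text
time_s: 2.87
position: [0.5491, -0.0073, 0.2228]
tcp_rot: [[-0.788, 0.616, 0.0], [0.616, 0.788, 0.0], [-0.0, 0.0, -1.0]]
force: [0.9, 0.6, 1.1]
opening: 0.998
grasp_force: 0.0
```

Run:
```python
from h import *
plan(.5483,-.0053,.015,52)
D=np.load("top0.npz"); hsv=cv2.cvtColor(D["im"],cv2.COLOR_RGB2HSV)
for P in([.556,-.14,.0045],[.561,-.218,.0045],[.5665,-.296,.0045]):
    u,v=proj("top",[P])[0].round().astype(int); print(hsv[v,u])
m=cv2.inRange(hsv,(4,160,80),(16,255,255)); W=cloud("top",D["d"])
nn,l,st,ce=cv2.connectedComponentsWithStats(m,connectivity=4)
for i in range(1,nn):
    if st[i,4]>80 and st[i,4]<700:
        q=W[l==i]; r=cv2.minAreaRect((q[:,:2]*1000).astype(np.float32)); print(st[i],q.mean(0).round(4),np.round(r[0],1),np.round(r[1],1),round(r[2],1))
```

```text
t 2.87 p [ 0.5491 -0.0073  0.2228] yaw 52.0 | roll 0.0001 = 1 x 0.0001 | xy [1.8 1.1] = 1 x [1.81 1.08] | tool z 207.8 F [0.9 0.6 1.1] open 0.998 grip 0.0
[ 15 159 180]
[ 14 160 179]
[ 14 164 179]
[353 202  17  16 245] [ 0.567  -0.2946  0.0102] [ 471.9 -166.8] [ 64.1 386.2] 36.6
[329 203  17  16 215] [ 0.5639 -0.219   0.0049] [ 563.  -218.1] [50.2 48.9] 4.0
```

Call:
move_arm([
  {"xyz": [1.8, 1.1, 38], "roll": 0, "grip": 100},
  {"xyz": [0, 0, 38], "roll": 0, "grip": 100},
  {"xyz": [0, 0, 38], "roll": 0, "grip": 100},
  {"xyz": [0, 0, 38], "roll": 0, "grip": 100},
  {"xyz": [0, 0, 28], "roll": 0, "grip": 100},
])

```text
time_s: 3.28
position: [0.5467, -0.0035, 0.04]
tcp_rot: [[-0.788, 0.616, -0.002], [0.616, 0.788, 0.0], [0.002, -0.001, -1.0]]
force: [-0.8, 0.4, 0.3]
opening: 0.999
grasp_force: 0.0
```

Call:
move_arm([
  {"xyz": [0, 0, 17], "roll": 0, "grip": 100},
  {"xyz": [0, 0, 10.5], "roll": 0, "grip": 100},
  {"xyz": [0, 0, 0], "roll": 0, "grip": 0},
  {"xyz": [0, 0, 0], "roll": 0, "grip": 0},
  {"xyz": [0, 0, 0], "roll": 0, "grip": 0},
])

```text
time_s: 3.7
position: [0.5488, -0.0036, 0.0163]
tcp_rot: [[-0.788, 0.615, 0.003], [0.615, 0.788, -0.001], [-0.002, 0.001, -1.0]]
force: [-0.0, 0.7, 0.4]
opening: 0.854
grasp_force: 0.0
```

Call:
move_arm([
  {"xyz": [0, 0, 0], "roll": 0, "grip": 0},
  {"xyz": [0, 0, 0], "roll": 0, "grip": 0},
  {"xyz": [0, 0, 0], "roll": 0, "grip": 0},
])

```text
time_s: 3.95
position: [0.5484, -0.0035, 0.0162]
tcp_rot: [[-0.788, 0.615, 0.002], [0.615, 0.788, -0.0], [-0.002, 0.001, -1.0]]
force: [-0.7, -0.9, -0.9]
opening: 0.63
grasp_force: 0.0
```

Call:
move_arm([
  {"xyz": [0, 0, 0], "roll": 0, "grip": 0},
  {"xyz": [0, 0, 0], "roll": 0, "grip": 0},
  {"xyz": [0, 0, 0], "roll": 0, "grip": 0},
])

```text
time_s: 4.2
position: [0.5479, -0.0035, 0.0157]
tcp_rot: [[-0.788, 0.615, 0.001], [0.615, 0.788, -0.0], [-0.001, 0.0, -1.0]]
force: [-1.4, -0.2, 5.9]
opening: 0.527
grasp_force: 30.0
```

```bash
cat >> h.py <<'E'
TY=3.85
def target(yc,off=-.009,mid=(.5622,-.2175)):
    a=np.radians(TY); X=np.array([np.cos(a),np.sin(a)]); Yv=np.array([-X[1],X[0]]); return np.array(mid)+yc*Yv+off*X
E
python3 - <<'E'
from h import *
for y in(.078,0,-.078): print(target(y)); plan(*target(y),.0205,93.85)
E
```

```text
[ 0.54798303 -0.14028033]
t 4.2 p [ 0.5479 -0.0035  0.0157] yaw 52.03 | roll -0.7299 = 7 x -0.1043 | xy [   9.1 -136.4] = 4 x [  2.27 -34.11] | tool z -4.8 F [-1.4 -0.2  5.9] open 0.527 grip 30.0
[ 0.55322031 -0.2181043 ]
t 4.2 p [ 0.5479 -0.0035  0.0157] yaw 52.03 | roll -0.7299 = 7 x -0.1043 | xy [   9.1 -214.4] = 6 x [  1.52 -35.74] | tool z -4.8 F [-1.4 -0.2  5.9] open 0.527 grip 30.0
[ 0.55845759 -0.29592828]
t 4.2 p [ 0.5479 -0.0035  0.0157] yaw 52.03 | roll -0.7299 = 7 x -0.1043 | xy [   9.1 -292.4] = 8 x [  1.14 -36.56] | tool z -4.8 F [-1.4 -0.2  5.9] open 0.527 grip 30.0
```

Call:
move_arm([
  {"xyz": [0, 0, -25], "roll": 0, "grip": 0},
  {"xyz": [0, 0, -35], "roll": -0.1, "grip": 0},
  {"xyz": [0, 0, 0], "roll": -0.105, "grip": 0},
  {"xyz": [0, 0, 0], "roll": -0.105, "grip": 0},
  {"xyz": [0, 0, 0], "roll": -0.105, "grip": 0},
])

```text
time_s: 4.62
position: [0.5479, -0.0034, 0.0757]
tcp_rot: [[-0.971, 0.24, 0.001], [0.24, 0.971, -0.0], [-0.001, 0.0, -1.0]]
force: [0.0, 0.4, -1.3]
opening: 0.53
grasp_force: 30.0
```

Call:
move_arm([
  {"xyz": [0, 0, 0], "roll": -0.105, "grip": 0},
  {"xyz": [0, 0, 0], "roll": -0.105, "grip": 0},
  {"xyz": [0, 0, 0], "roll": -0.105, "grip": 0},
  {"xyz": [2.6, -30, 0], "roll": 0, "grip": 0},
  {"xyz": [2.6, -38, 0], "roll": 0, "grip": 0},
])

```text
time_s: 5.03
position: [0.5462, -0.0695, 0.0747]
tcp_rot: [[-0.997, -0.072, -0.002], [-0.072, 0.997, 0.001], [0.001, 0.001, -1.0]]
force: [-0.0, -0.1, -0.9]
opening: 0.528
grasp_force: 30.0
```

Call:
move_arm([
  {"xyz": [2.6, -38.2, 0], "roll": 0, "grip": 0},
  {"xyz": [2.7, -30.2, 0], "roll": 0, "grip": 0},
  {"xyz": [0, 0, 0], "roll": 0, "grip": 0},
  {"xyz": [0, 0, 0], "roll": 0, "grip": 0},
  {"xyz": [0, 0, 0], "roll": 0, "grip": 0},
])

```text
time_s: 5.45
position: [0.5456, -0.1397, 0.0746]
tcp_rot: [[-0.998, -0.066, -0.001], [-0.066, 0.998, 0.001], [0.001, 0.001, -1.0]]
force: [0.2, 0.4, -0.5]
opening: 0.526
grasp_force: 30.0
```

Run:
```python
from h import *
plan(*target(.078,-.0104),.0205,93.85)
```

```text
t 5.45 p [ 0.5456 -0.1397  0.0746] yaw 93.8 | roll -0.0009 = 1 x -0.0009 | xy [-1.  -0.7] = 1 x [-0.95 -0.72] | tool z 54.1 F [ 0.2  0.4 -0.5] open 0.526 grip 30.0
```

Call:
move_arm([
  {"xyz": [-1, -0.7, 20], "roll": 0, "grip": 0},
  {"xyz": [0, 0, 20], "roll": 0, "grip": 0},
  {"xyz": [0, 0, 9], "roll": 0, "grip": 0},
  {"xyz": [0, 0, 4.4], "roll": 0, "grip": 0},
  {"xyz": [0, 0, 0], "roll": 0, "grip": 0},
])

```text
time_s: 5.87
position: [0.5466, -0.1394, 0.0208]
tcp_rot: [[-0.998, -0.069, -0.002], [-0.069, 0.998, 0.001], [0.002, 0.001, -1.0]]
force: [-0.2, -0.2, -1.0]
opening: 0.527
grasp_force: 30.0
```

Run:
```python
from h import *
plan(*target(.078,-.0104),.0203,93.85)
```

```text
t 5.87 p [ 0.5466 -0.1394  0.0208] yaw 93.93 | roll 0.0014 = 1 x 0.0014 | xy [ 0.1 -1. ] = 1 x [ 0.11 -1.  ] | tool z 0.5 F [-0.2 -0.2 -1. ] open 0.527 grip 30.0
```

Call:
move_arm([
  {"xyz": [0, -0.8, 0.5], "roll": 0, "grip": 0},
  {"xyz": [0, 0, 0], "roll": 0, "grip": 75},
  {"xyz": [0, 0, 0], "roll": 0, "grip": 75},
  {"xyz": [0, 0, 0], "roll": 0, "grip": 75},
  {"xyz": [0, 0, 0], "roll": 0, "grip": 75},
])

```text
time_s: 6.28
position: [0.5478, -0.1419, 0.0218]
tcp_rot: [[-0.998, -0.067, 0.001], [-0.067, 0.998, -0.001], [-0.001, -0.001, -1.0]]
force: [-1.1, -0.2, 1.0]
opening: 0.714
grasp_force: 0.0
```

Call:
move_arm([
  {"xyz": [0, 0, -20], "roll": 0, "grip": 75},
  {"xyz": [0, 0, -35], "roll": 0, "grip": 75},
  {"xyz": [0, 0, -35], "roll": 0.1, "grip": 75},
  {"xyz": [0, 0, 0], "roll": 0.103, "grip": 75},
  {"xyz": [0, 0, 0], "roll": 0.103, "grip": 75},
])

```text
time_s: 6.7
position: [0.5493, -0.1426, 0.1142]
tcp_rot: [[-0.97, 0.242, 0.006], [0.242, 0.97, -0.003], [-0.006, -0.001, -1.0]]
force: [-0.5, -0.1, -0.5]
opening: 0.751
grasp_force: 0.0
```

Call:
move_arm([
  {"xyz": [0, 0, 0], "roll": 0.103, "grip": 75},
  {"xyz": [0, 0, 0], "roll": 0.103, "grip": 75},
  {"xyz": [0, 0, 0], "roll": 0.103, "grip": 75},
  {"xyz": [0, 0, 0], "roll": 0.103, "grip": 75},
])

```text
time_s: 7.03
position: [0.5474, -0.1417, 0.1115]
tcp_rot: [[-0.792, 0.61, 0.0], [0.61, 0.792, -0.0], [-0.001, 0.0, -1.0]]
force: [1.0, 0.0, 0.3]
opening: 0.749
grasp_force: 0.0
```

Run:
```python
from h import *
plan(.4159,-.1859,.016,52.8)
```

```text
t 7.03 p [ 0.5474 -0.1417  0.1115] yaw 52.41 | roll -0.0068 = 1 x -0.0068 | xy [  78.  -114.7] = 4 x [ 19.51 -28.68] | tool z 95.5 F [1.  0.  0.3] open 0.749 grip 0.0
```

Call:
move_arm([
  {"xyz": [19.5, -28.7, 0], "roll": -0.007, "grip": 75},
  {"xyz": [19.5, -28.7, 0], "roll": 0, "grip": 75},
  {"xyz": [19.5, -28.7, 0], "roll": 0, "grip": 75},
  {"xyz": [19.5, -28.6, 0], "roll": 0, "grip": 75},
  {"xyz": [0, 0, 0], "roll": 0, "grip": 75},
])

```text
time_s: 7.45
position: [0.4098, -0.1853, 0.111]
tcp_rot: [[-0.798, 0.603, -0.007], [0.603, 0.798, 0.004], [0.008, -0.001, -1.0]]
force: [0.2, -0.5, 1.0]
opening: 0.748
grasp_force: 0.0
```

```bash
cat > m2.py <<'E'
from h import *
import sys
tag=sys.argv[1]; names=sys.argv[2]
C={}
for n in("top","side"):
    im,d=bot.capture(n); np.savez(n+tag+".npz",im=im,d=d); C[n]=cloud(n,d); save(n+tag+".png",im)
pos={"L":target(.078,0),"M":target(0,0),"R":target(-.078,0),"l":target(.078,.075),"m":target(0,.075),"r":target(-.078,.075)}
for k in names:
    for s in(["top"],["side"]):
        p,f=fit_heel([C[n] for n in s],pos[k],.044,[-.2,.07,.3]); a=np.radians(TY)
        e=(p[:2]-pos[k])@np.array([[np.cos(a),-np.sin(a)],[np.sin(a),np.cos(a)]])*1e3
        print(k,s,p[:2].round(4),np.degrees(p[2]).round(1),"err tray-axes mm",e.round(1),round(f,3))
E
python3 m2.py 1 Llm; python3 -c "
from h import *
plan(.4159,-.1859,.016,52.8)"
```

```text
L ['top'] [ 0.5599 -0.1396] 3.2 err tray-axes mm [ 2.9 -0.2] 0.023
L ['side'] [ 0.5584 -0.1383] 6.1 err tray-axes mm [1.6 1.3] 0.097
l ['top'] [ 0.6318 -0.134 ] 3.4 err tray-axes mm [0.1 0.7] 0.028
l ['side'] [ 0.6318 -0.1336] 2.6 err tray-axes mm [0.1 1. ] 0.089
m ['top'] [ 0.6369 -0.2119] 5.5 err tray-axes mm [-0.1  0.5] 0.024
m ['side'] [ 0.6371 -0.2112] 4.2 err tray-axes mm [0.1 1.2] 0.074
t 7.55 p [ 0.4155 -0.1869  0.1116] yaw 52.95 | roll 0.0027 = 1 x 0.0027 | xy [0.3 1. ] = 1 x [0.27 1.  ] | tool z 95.6 F [ 0.7 -0.2  0.9] open 0.750 grip 0.0
```

Call:
move_arm([
  {"xyz": [0.3, 1, 30], "roll": 0, "grip": 75},
  {"xyz": [0, 0, 35], "roll": 0, "grip": 75},
  {"xyz": [0, 0, 20], "roll": 0, "grip": 75},
  {"xyz": [0, 0, 10.5], "roll": 0, "grip": 75},
  {"xyz": [0, 0, 0], "roll": 0, "grip": 0},
])

```text
time_s: 7.97
position: [0.4173, -0.1849, 0.0135]
tcp_rot: [[-0.8, 0.599, -0.002], [0.599, 0.8, 0.001], [0.002, 0.0, -1.0]]
force: [0.2, 0.3, -0.7]
opening: 0.722
grasp_force: 0.0
```

Call:
move_arm([
  {"xyz": [0, 0, 0], "roll": 0, "grip": 0},
  {"xyz": [0, 0, 0], "roll": 0, "grip": 0},
  {"xyz": [0, 0, 0], "roll": 0, "grip": 0},
  {"xyz": [0, 0, 0], "roll": 0, "grip": 0},
  {"xyz": [0, 0, 0], "roll": 0, "grip": 0},
])

```text
time_s: 8.38
position: [0.4173, -0.1857, 0.0165]
tcp_rot: [[-0.8, 0.6, 0.002], [0.6, 0.8, -0.001], [-0.002, 0.0, -1.0]]
force: [0.9, 0.8, 2.4]
opening: 0.527
grasp_force: 30.0
```

Run:
```python
from h import *
s=bot.read_state()["position"]; h=np.radians(-37.2); o=(s[:2]-[.4231,-.1913])@np.array([[np.cos(h),-np.sin(h)],[np.sin(h),np.cos(h)]]); print(o)
plan(*target(0,o[0]-.001),s[2]+.0045,93.85)
```

```text
[-0.00803488  0.00092646]
t 8.38 p [ 0.4173 -0.1857  0.0165] yaw 53.11 | roll -0.7111 = 6 x -0.1185 | xy [-133.4  -41.5] = 4 x [-33.36 -10.36] | tool z -4.5 F [0.9 0.8 2.4] open 0.527 grip 30.0
```

Call:
move_arm([
  {"xyz": [0, 0, -25], "roll": 0, "grip": 0},
  {"xyz": [0, 0, -35], "roll": -0.118, "grip": 0},
  {"xyz": [0, 0, 0], "roll": -0.118, "grip": 0},
  {"xyz": [0, 0, 0], "roll": -0.118, "grip": 0},
  {"xyz": [0, 0, 0], "roll": -0.119, "grip": 0},
])

```text
time_s: 8.8
position: [0.4169, -0.1857, 0.077]
tcp_rot: [[-0.986, 0.164, 0.002], [0.164, 0.986, -0.002], [-0.002, -0.001, -1.0]]
force: [-0.7, 0.2, -1.1]
opening: 0.527
grasp_force: 30.0
```

Call:
move_arm([
  {"xyz": [0, 0, 0], "roll": -0.119, "grip": 0},
  {"xyz": [0, 0, 0], "roll": -0.119, "grip": 0},
  {"xyz": [-30, -8, 0], "roll": 0, "grip": 0},
  {"xyz": [-37, -12, 0], "roll": 0, "grip": 0},
  {"xyz": [-37, -12, 0], "roll": 0, "grip": 0},
])

```text
time_s: 9.22
position: [0.5227, -0.2101, 0.0763]
tcp_rot: [[-0.998, -0.066, -0.001], [-0.066, 0.998, 0.0], [0.001, 0.0, -1.0]]
force: [0.7, -1.3, -0.8]
opening: 0.524
grasp_force: 30.0
```

Call:
move_arm([
  {"xyz": [-29.4, -9.5, 0], "roll": 0, "grip": 0},
  {"xyz": [0, 0, 0], "roll": 0, "grip": 0},
  {"xyz": [0, 0, 0], "roll": 0, "grip": 0},
  {"xyz": [0, 0, 0], "roll": 0, "grip": 0},
  {"xyz": [0, 0, 0], "roll": 0, "grip": 0},
])

```text
time_s: 9.63
position: [0.5503, -0.2168, 0.0754]
tcp_rot: [[-0.998, -0.067, -0.003], [-0.067, 0.998, 0.002], [0.003, 0.002, -1.0]]
force: [0.0, -0.5, -1.2]
opening: 0.524
grasp_force: 30.0
```

Run:
```python
from h import *
plan(*target(0,-.009),.0205,93.85)
```

```text
t 9.63 p [ 0.5503 -0.2168  0.0754] yaw 93.83 | roll -0.0003 = 1 x -0.0003 | xy [-2.8 -1.5] = 1 x [-2.84 -1.54] | tool z 54.9 F [ 0.  -0.5 -1.2] open 0.524 grip 30.0
```

Call:
move_arm([
  {"xyz": [-1.5, -1, 20], "roll": 0, "grip": 0},
  {"xyz": [0, 0, 20], "roll": 0, "grip": 0},
  {"xyz": [0, 0, 8], "roll": 0, "grip": 0},
  {"xyz": [0, 0, 4], "roll": 0, "grip": 0},
  {"xyz": [0, 0, 0], "roll": 0, "grip": 0},
])

```text
time_s: 10.05
position: [0.5526, -0.2181, 0.0229]
tcp_rot: [[-0.998, -0.067, -0.002], [-0.067, 0.998, 0.001], [0.002, 0.002, -1.0]]
force: [-0.1, -0.3, -0.8]
opening: 0.527
grasp_force: 30.0
```

Call:
move_arm([
  {"xyz": [0, 0, 0], "roll": 0, "grip": 0},
  {"xyz": [0, 0, 0], "roll": 0, "grip": 0},
  {"xyz": [0, 0, 0], "roll": 0, "grip": 0},
])

```text
time_s: 10.3
position: [0.5545, -0.219, 0.0246]
tcp_rot: [[-0.998, -0.067, 0.001], [-0.067, 0.998, -0.001], [-0.001, -0.001, -1.0]]
force: [0.3, 0.4, -1.1]
opening: 0.523
grasp_force: 30.0
```

Run:
```python
from h import *
plan(*target(0,-.009),.0208,93.85)
```

```text
t 10.3 p [ 0.5545 -0.219   0.0246] yaw 93.85 | roll -0.0000 = 1 x -0.0000 | xy [1.2 1. ] = 1 x [1.19 1.01] | tool z 3.8 F [ 0.3  0.4 -1.1] open 0.523 grip 30.0
```

Call:
move_arm([
  {"xyz": [0, 0, 2], "roll": 0, "grip": 0},
  {"xyz": [0, 0, 0], "roll": 0, "grip": 0},
  {"xyz": [0, 0, 0], "roll": 0, "grip": 0},
  {"xyz": [0, 0, 0], "roll": 0, "grip": 0},
  {"xyz": [0, 0, 0], "roll": 0, "grip": 0},
])

```text
time_s: 10.72
position: [0.554, -0.2187, 0.0217]
tcp_rot: [[-0.998, -0.067, 0.0], [-0.067, 0.998, -0.0], [-0.0, -0.0, -1.0]]
force: [0.3, -0.4, -0.6]
opening: 0.527
grasp_force: 30.0
```

Call:
move_arm([
  {"xyz": [0, 0, 0], "roll": 0, "grip": 0},
  {"xyz": [0, 0, 0], "roll": 0, "grip": 0},
  {"xyz": [0, 0, 0], "roll": 0, "grip": 0},
  {"xyz": [0, 0, 0], "roll": 0, "grip": 0},
  {"xyz": [0, 0, 0], "roll": 0, "grip": 0},
])

```text
time_s: 11.13
position: [0.5539, -0.2187, 0.0216]
tcp_rot: [[-0.998, -0.067, -0.0], [-0.067, 0.998, 0.0], [0.0, 0.0, -1.0]]
force: [0.7, -0.3, -0.8]
opening: 0.525
grasp_force: 30.0
```

Run:
```python
from h import *
plan(*target(0,-.009),.0208,93.85)
```

```text
t 11.13 p [ 0.5539 -0.2187  0.0216] yaw 93.85 | roll -0.0001 = 1 x -0.0001 | xy [0.7 0.6] = 1 x [0.68 0.63] | tool z 0.8 F [ 0.7 -0.3 -0.8] open 0.525 grip 30.0
```

Call:
move_arm([
  {"xyz": [0.2, 0.5, 0.8], "roll": 0, "grip": 0},
  {"xyz": [0, 0, 0], "roll": 0, "grip": 0},
  {"xyz": [0, 0, 0], "roll": 0, "grip": 75},
  {"xyz": [0, 0, 0], "roll": 0, "grip": 75},
  {"xyz": [0, 0, 0], "roll": 0, "grip": 75},
])

```text
time_s: 11.55
position: [0.5538, -0.2183, 0.021]
tcp_rot: [[-0.998, -0.067, 0.0], [-0.067, 0.998, -0.0], [-0.0, -0.0, -1.0]]
force: [-0.6, -0.2, 0.4]
opening: 0.672
grasp_force: 0.0
```

Call:
move_arm([
  {"xyz": [0, 0, 0], "roll": 0, "grip": 75},
  {"xyz": [0, 0, -20], "roll": 0, "grip": 75},
  {"xyz": [0, 0, -35], "roll": 0, "grip": 75},
  {"xyz": [0, 0, -35], "roll": -0.115, "grip": 75},
  {"xyz": [0, 0, 0], "roll": -0.115, "grip": 75},
])

```text
time_s: 11.97
position: [0.5577, -0.2205, 0.1173]
tcp_rot: [[-0.954, -0.298, 0.011], [-0.298, 0.954, -0.007], [-0.008, -0.01, -1.0]]
force: [0.7, -0.4, 0.6]
opening: 0.748
grasp_force: 0.0
```

Call:
move_arm([
  {"xyz": [0, 0, 0], "roll": -0.118, "grip": 75},
  {"xyz": [0, 0, 0], "roll": -0.118, "grip": 75},
  {"xyz": [0, 0, 0], "roll": -0.118, "grip": 75},
  {"xyz": [0, 0, 0], "roll": -0.118, "grip": 75},
  {"xyz": [0, 0, 0], "roll": -0.118, "grip": 75},
])

```text
time_s: 12.38
position: [0.5649, -0.1972, 0.109]
tcp_rot: [[-0.668, -0.744, -0.024], [-0.742, 0.668, -0.055], [0.057, -0.019, -0.998]]
force: [0.7, 0.6, 0.6]
opening: 0.749
grasp_force: 0.0
```

Run:
```python
from h import *
h=np.radians(57.6); g=np.array([.4428,.0189])-.009*np.array([np.cos(h),np.sin(h)]); print(g)
plan(*g,.016,147.6)
```

```text
[0.43797756 0.01130105]
t 12.38 p [ 0.5649 -0.1972  0.109 ] yaw 138.04 | roll -0.1668 = 2 x -0.0834 | xy [-108.   218.9] = 7 x [-15.44  31.27] | tool z 93.0 F [0.7 0.6 0.6] open 0.749 grip 0.0
```

Call:
move_arm([
  {"xyz": [0, 0, 0], "roll": 0.12, "grip": 75},
  {"xyz": [0, 0, 0], "roll": 0.12, "grip": 75},
  {"xyz": [0, 0, 0], "roll": 0.12, "grip": 75},
  {"xyz": [0, 0, 0], "roll": 0, "grip": 75},
  {"xyz": [0, 0, 0], "roll": 0, "grip": 75},
])

```text
time_s: 12.8
position: [0.5649, -0.194, 0.1084]
tcp_rot: [[-0.884, -0.466, -0.025], [-0.465, 0.884, -0.053], [0.046, -0.035, -0.998]]
force: [-0.2, -0.4, 0.4]
opening: 0.752
grasp_force: 0.0
```

```bash
python3 - <<'E'
from h import *
s=bot.read_state(); print(s["tcp_rot"].round(4),s["joint_positions"].round(1))
R=s["tcp_rot"]; plan(.438,.0113,.016,np.degrees(np.arctan2(R[1,1],R[0,1])))
E
python3 m2.py 2 LM
```

```text
[[-0.8843 -0.4663 -0.0248]
 [-0.4646  0.8839 -0.0526]
 [ 0.0465 -0.035  -0.9983]] [ -27.9   36.8   91.4   -4.2   51.7 -143.1]
t 12.8 p [ 0.5649 -0.194   0.1084] yaw 117.81 | roll -0.0000 = 0 x -0.0000 | xy [ 16.4 240.8] = 7 x [ 2.35 34.4 ] | tool z 92.4 F [-0.2 -0.4  0.4] open 0.752 grip 0.0
L ['top'] [ 0.5646 -0.1632] -22.1 err tray-axes mm [  6.1 -24. ] 0.488
L ['side'] [ 0.5585 -0.1392] 9.8 err tray-axes mm [1.6 0.3] 0.42
M ['top'] [ 0.5531 -0.1923] 44.6 err tray-axes mm [-7.4 25.8] 0.371
M ['side'] [ 0.5509 -0.217 ] -26.5 err tray-axes mm [-11.2   1.2] 0.329
```

```bash
cat >> h.py <<'E'
from scipy.spatial.transform import Rotation as Ro
def plan3(g,yaw,rstep=.12,step=36,direction=None):
    "g: wanted position of grasp point (3D)"
    s=bot.read_state(); R=s["tcp_rot"]; p=s["position"]; cur=np.arctan2(R[1,1],R[0,1])
    th=-((np.radians(yaw)-cur+np.pi)%(2*np.pi)-np.pi)
    if direction and np.sign(th)!=direction: th+=direction*2*np.pi
    R2=R@Ro.from_rotvec([0,0,th]).as_matrix(); d=R2.T@(np.array(g)+.019*R[:,2]-p)*1e3
    n=int(np.ceil(abs(th)/rstep)); m=int(np.ceil(np.linalg.norm(d[:2])/step))
    print("t %.2f"%s["time_s"],"p",p.round(4),"gp",(p-.019*R[:,2]).round(4),"zt",R[:,2].round(3),"yaw %.2f"%np.degrees(cur),"| roll %.4f = %d x %.4f"%(th,n,th/max(n,1)),"| d",d.round(1),"xy %d x"%m,(d[:2]/max(m,1)).round(2),"| open %.3f grip %.1f"%(s["opening"],s["grasp_force"]),"F",s["force"].round(1),"J",s["joint_positions"].round(0))
E
python3 -c "
from h import *
plan3([.438,.0113,.11],-32.4,direction=1)"
```

```text
t 12.90 p [ 0.5649 -0.1942  0.1084] gp [ 0.5653 -0.1932  0.1273] zt [-0.025 -0.053 -0.998] yaw 117.75 | roll 2.6207 = 22 x 0.1191 | d [ 105.  -217.3    9.7] xy 7 x [ 15.01 -31.04] | open 0.751 grip 0.0 F [0.3 0.4 0.3] J [ -28.   37.   91.   -4.   52. -143.]
```

Call:
move_arm([
  {"xyz": [0, 0, 0], "roll": 0.119, "grip": 75},
  {"xyz": [0, 0, 0], "roll": 0.119, "grip": 75},
  {"xyz": [0, 0, 0], "roll": 0.119, "grip": 75},
  {"xyz": [0, 0, 0], "roll": 0.119, "grip": 75},
  {"xyz": [0, 0, 0], "roll": 0.119, "grip": 75},
])

```text
time_s: 13.32
position: [0.5648, -0.1943, 0.1084]
tcp_rot: [[-0.993, 0.117, -0.025], [0.118, 0.992, -0.053], [0.018, -0.055, -0.998]]
force: [0.2, 0.3, -0.3]
opening: 0.749
grasp_force: 0.0
```

Call:
move_arm([
  {"xyz": [0, 0, 0], "roll": 0.119, "grip": 75},
  {"xyz": [0, 0, 0], "roll": 0.119, "grip": 75},
  {"xyz": [0, 0, 0], "roll": 0.119, "grip": 75},
  {"xyz": [0, 0, 0], "roll": 0.119, "grip": 75},
  {"xyz": [0, 0, 0], "roll": 0.119, "grip": 75},
])

```text
time_s: 13.73
position: [0.5648, -0.1943, 0.1084]
tcp_rot: [[-0.757, 0.653, -0.025], [0.654, 0.755, -0.053], [-0.016, -0.056, -0.998]]
force: [0.2, 0.0, -0.3]
opening: 0.751
grasp_force: 0.0
```

Call:
move_arm([
  {"xyz": [0, 0, 0], "roll": 0.119, "grip": 75},
  {"xyz": [0, 0, 0], "roll": 0.119, "grip": 75},
  {"xyz": [0, 0, 0], "roll": 0.119, "grip": 75},
  {"xyz": [0, 0, 0], "roll": 0.119, "grip": 75},
  {"xyz": [0, 0, 0], "roll": 0.119, "grip": 75},
])

```text
time_s: 14.15
position: [0.5648, -0.1943, 0.1084]
tcp_rot: [[-0.26, 0.965, -0.025], [0.964, 0.259, -0.053], [-0.044, -0.038, -0.998]]
force: [-0.8, -0.9, 0.4]
opening: 0.752
grasp_force: 0.0
```

Call:
move_arm([
  {"xyz": [0, 0, 0], "roll": 0.119, "grip": 75},
  {"xyz": [0, 0, 0], "roll": 0.119, "grip": 75},
  {"xyz": [0, 0, 0], "roll": 0.119, "grip": 75},
  {"xyz": [0, 0, 0], "roll": 0.119, "grip": 75},
  {"xyz": [0, 0, 0], "roll": 0.119, "grip": 75},
])

```text
time_s: 14.57
position: [0.5648, -0.1943, 0.1083]
tcp_rot: [[0.325, 0.945, -0.025], [0.944, -0.326, -0.053], [-0.058, -0.006, -0.998]]
force: [-0.3, -0.8, -0.4]
opening: 0.748
grasp_force: 0.0
```

Call:
move_arm([
  {"xyz": [0, 0, 0], "roll": 0.119, "grip": 75},
  {"xyz": [0, 0, 0], "roll": 0.119, "grip": 75},
  {"xyz": [15, -31, 1.5], "roll": 0, "grip": 75},
  {"xyz": [15, -31, 1.5], "roll": 0, "grip": 75},
  {"xyz": [15, -31, 1.5], "roll": 0, "grip": 75},
])

```text
time_s: 14.98
position: [0.5098, -0.1063, 0.1005]
tcp_rot: [[0.535, 0.844, -0.024], [0.843, -0.536, -0.053], [-0.057, 0.008, -0.998]]
force: [-0.3, 0.6, -0.4]
opening: 0.75
grasp_force: 0.0
```

Call:
move_arm([
  {"xyz": [15, -31, 1.5], "roll": 0, "grip": 75},
  {"xyz": [15, -31, 1.5], "roll": 0, "grip": 75},
  {"xyz": [15, -31, 1.5], "roll": 0, "grip": 75},
  {"xyz": [15, -31, 1], "roll": 0, "grip": 75},
  {"xyz": [0, 0, 0], "roll": 0, "grip": 75},
])

```text
time_s: 15.4
position: [0.4308, 0.0145, 0.0903]
tcp_rot: [[0.53, 0.847, -0.034], [0.846, -0.531, -0.05], [-0.061, -0.002, -0.998]]
force: [-1.7, 0.2, -0.0]
opening: 0.75
grasp_force: 0.0
```

Call:
move_arm([
  {"xyz": [0, 0, 0], "roll": 0, "grip": 75},
  {"xyz": [0, 0, 0], "roll": 0, "grip": 75},
  {"xyz": [0, 0, 0], "roll": 0, "grip": 75},
  {"xyz": [0, 0, 0], "roll": 0, "grip": 75},
])

```text
time_s: 15.73
position: [0.4392, 0.009, 0.0909]
tcp_rot: [[0.536, 0.844, -0.023], [0.842, -0.537, -0.053], [-0.057, 0.009, -0.998]]
force: [-0.3, 0.5, -0.0]
opening: 0.752
grasp_force: 0.0
```

```bash
python3 -c "
from h import *
plan3([.438,.0113,.035],-32.4)"; python3 m2.py 3 LMlmr
```

```text
t 15.73 p [0.4392 0.009  0.0909] gp [0.4396 0.01   0.1099] zt [-0.023 -0.053 -0.998] yaw -32.47 | roll -0.0012 = 1 x -0.0012 | d [ 4.4 -2.7 74.7] xy 1 x [ 4.45 -2.74] | open 0.752 grip 0.0 F [-0.3  0.5 -0. ] J [-11.  30. 114.  -5.  36.  26.]
L ['top'] [ 0.5598 -0.1395] 3.4 err tray-axes mm [ 2.9 -0. ] 0.022
L ['side'] [ 0.5597 -0.1386] 2.8 err tray-axes mm [2.8 0.9] 0.094
M ['top'] [ 0.5619 -0.2161] 2.3 err tray-axes mm [-0.2  1.4] 0.027
M ['side'] [ 0.5625 -0.2156] 2.1 err tray-axes mm [0.5 1.9] 0.081
l ['top'] [ 0.6318 -0.134 ] 3.2 err tray-axes mm [0.1 0.7] 0.025
l ['side'] [ 0.6321 -0.1335] 4.3 err tray-axes mm [0.4 1.1] 0.097
m ['top'] [ 0.6369 -0.2119] 5.1 err tray-axes mm [-0.1  0.5] 0.026
m ['side'] [ 0.6369 -0.2116] 4.1 err tray-axes mm [-0.1  0.9] 0.086
r ['top'] [ 0.6422 -0.29  ] 4.6 err tray-axes mm [-0.   0.3] 0.027
r ['side'] [ 0.6424 -0.2893] 5.3 err tray-axes mm [0.2 0.9] 0.069
```

Call:
move_arm([
  {"xyz": [4, -2.4, 25], "roll": 0, "grip": 75},
  {"xyz": [0, 0, 25], "roll": 0, "grip": 75},
  {"xyz": [0, 0, 16], "roll": 0, "grip": 75},
  {"xyz": [0, 0, 8.7], "roll": 0, "grip": 75},
  {"xyz": [0, 0, 0], "roll": 0, "grip": 75},
])

```text
time_s: 16.25
position: [0.4352, 0.0105, 0.0144]
tcp_rot: [[0.536, 0.844, -0.028], [0.842, -0.537, -0.052], [-0.059, 0.004, -0.998]]
force: [0.6, -0.2, 0.6]
opening: 0.751
grasp_force: 0.0
```

Call:
move_arm([
  {"xyz": [0, 0, 0], "roll": 0, "grip": 75},
  {"xyz": [0, 0, 0], "roll": 0, "grip": 75},
  {"xyz": [0, 0, 0], "roll": 0, "grip": 75},
  {"xyz": [0, 0, 0], "roll": 0, "grip": 0},
  {"xyz": [0, 0, 0], "roll": 0, "grip": 0},
])

```text
time_s: 16.67
position: [0.4364, 0.0108, 0.0166]
tcp_rot: [[0.535, 0.844, -0.023], [0.843, -0.536, -0.053], [-0.057, 0.009, -0.998]]
force: [0.8, 0.5, 0.2]
opening: 0.668
grasp_force: 0.0
```

Call:
move_arm([
  {"xyz": [0, 0, 0], "roll": 0, "grip": 0},
  {"xyz": [0, 0, 0], "roll": 0, "grip": 0},
  {"xyz": [0, 0, 0], "roll": 0, "grip": 0},
  {"xyz": [0, 0, 0], "roll": 0, "grip": 0},
])

```text
time_s: 17.0
position: [0.4363, 0.0109, 0.0162]
tcp_rot: [[0.535, 0.844, -0.024], [0.843, -0.536, -0.053], [-0.057, 0.008, -0.998]]
force: [0.5, -1.0, 5.9]
opening: 0.529
grasp_force: 30.0
```

Run:
```python
from h import *
s=bot.read_state(); g=s["position"]-.019*s["tcp_rot"][:,2]; h=np.radians(57.6); o=(g[:2]-[.4428,.0189])@np.array([[np.cos(h),-np.sin(h)],[np.sin(h),np.cos(h)]]); print(o)
t=target(-.078,o[0]); print(t)
plan3([*t,g[2]+.064],-86.15)
```

```text
[-0.00915301  0.00130232]
[ 0.55830492 -0.29593855]
t 17.00 p [0.4363 0.0109 0.0162] gp [0.4368 0.0119 0.0352] zt [-0.024 -0.053 -0.998] yaw -32.40 | roll 0.9381 = 8 x 0.1173 | d [ 99.1 318.2 -50.5] xy 10 x [ 9.91 31.82] | open 0.529 grip 30.0 F [ 0.5 -1.   5.9] J [-11.  40. 116.  -8.  25.  28.]
```

Call:
move_arm([
  {"xyz": [0, 0, -25], "roll": 0, "grip": 0},
  {"xyz": [0, 0, -30], "roll": 0.117, "grip": 0},
  {"xyz": [0, 0, -25], "roll": 0.117, "grip": 0},
  {"xyz": [0, 0, 0], "roll": 0.117, "grip": 0},
  {"xyz": [0, 0, 0], "roll": 0.117, "grip": 0},
])

```text
time_s: 17.42
position: [0.4388, 0.0151, 0.0972]
tcp_rot: [[0.862, 0.507, -0.021], [0.505, -0.861, -0.053], [-0.045, 0.035, -0.998]]
force: [0.7, 0.7, 0.3]
opening: 0.527
grasp_force: 30.0
```

Call:
move_arm([
  {"xyz": [0, 0, 0], "roll": 0.117, "grip": 0},
  {"xyz": [0, 0, 0], "roll": 0.117, "grip": 0},
  {"xyz": [0, 0, 0], "roll": 0.118, "grip": 0},
  {"xyz": [0, 0, 0], "roll": 0.118, "grip": 0},
  {"xyz": [9.9, 31.8, 1.4], "roll": 0, "grip": 0},
])

```text
time_s: 17.83
position: [0.4453, -0.0122, 0.0951]
tcp_rot: [[0.997, 0.068, -0.032], [0.066, -0.997, -0.05], [-0.035, 0.048, -0.998]]
force: [0.4, 0.3, -0.9]
opening: 0.528
grasp_force: 30.0
```

Call:
move_arm([
  {"xyz": [9.9, 31.8, 1.4], "roll": 0, "grip": 0},
  {"xyz": [9.9, 31.8, 1.4], "roll": 0, "grip": 0},
  {"xyz": [9.9, 31.8, 1.4], "roll": 0, "grip": 0},
  {"xyz": [9.9, 31.8, 1.4], "roll": 0, "grip": 0},
  {"xyz": [9.9, 31.8, 1.4], "roll": 0, "grip": 0},
])

```text
time_s: 18.25
position: [0.5096, -0.1728, 0.095]
tcp_rot: [[0.997, 0.067, -0.026], [0.066, -0.996, -0.052], [-0.03, 0.05, -0.998]]
force: [0.1, -0.2, 0.3]
opening: 0.529
grasp_force: 30.0
```

Call:
move_arm([
  {"xyz": [9.9, 31.8, 1.4], "roll": 0, "grip": 0},
  {"xyz": [9.9, 31.8, 1.4], "roll": 0, "grip": 0},
  {"xyz": [9.9, 31.8, 1.4], "roll": 0, "grip": 0},
  {"xyz": [9.9, 31.8, 1.4], "roll": 0, "grip": 0},
  {"xyz": [0, 0, 0], "roll": 0, "grip": 0},
])

```text
time_s: 18.67
position: [0.5609, -0.3034, 0.0954]
tcp_rot: [[0.998, 0.063, -0.019], [0.062, -0.996, -0.059], [-0.023, 0.057, -0.998]]
force: [1.3, -1.3, -0.3]
opening: 0.526
grasp_force: 30.0
```

Call:
move_arm([
  {"xyz": [0, 0, 0], "roll": 0, "grip": 0},
  {"xyz": [0, 0, 0], "roll": 0, "grip": 0},
  {"xyz": [0, 0, 0], "roll": 0, "grip": 0},
  {"xyz": [0, 0, 0], "roll": 0, "grip": 0},
  {"xyz": [0, 0, 0], "roll": 0, "grip": 0},
])

```text
time_s: 19.08
position: [0.5574, -0.2945, 0.0951]
tcp_rot: [[0.997, 0.069, -0.026], [0.068, -0.996, -0.052], [-0.029, 0.05, -0.998]]
force: [-0.1, 0.3, 0.2]
opening: 0.528
grasp_force: 30.0
```

Run:
```python
from h import *
plan3([*target(-.078,-.0092),.0412],-86.15)
```

```text
t 19.08 p [ 0.5574 -0.2945  0.0951] gp [ 0.5579 -0.2935  0.1141] zt [-0.026 -0.052 -0.998] yaw -86.04 | roll 0.0019 = 1 x 0.0019 | d [ 2.3 -1.2 72.9] xy 1 x [ 2.31 -1.23] | open 0.528 grip 30.0 F [-0.1  0.3  0.2] J [-36.  40.  87.  -4.  53.  52.]
```

Call:
move_arm([
  {"xyz": [1.3, -2.7, 25], "roll": 0.002, "grip": 0},
  {"xyz": [0, 0, 25], "roll": 0, "grip": 0},
  {"xyz": [0, 0, 12], "roll": 0, "grip": 0},
  {"xyz": [0, 0, 6], "roll": 0, "grip": 0},
  {"xyz": [0, 0, 0], "roll": 0, "grip": 0},
])

```text
time_s: 19.5
position: [0.5564, -0.2959, 0.0257]
tcp_rot: [[0.997, 0.066, -0.027], [0.065, -0.997, -0.051], [-0.031, 0.049, -0.998]]
force: [-0.4, 1.2, 0.1]
opening: 0.528
grasp_force: 30.0
```

Call:
move_arm([
  {"xyz": [0, 0, 0], "roll": 0, "grip": 0},
  {"xyz": [0, 0, 0], "roll": 0, "grip": 0},
  {"xyz": [0, 0, 0], "roll": 0, "grip": 0},
  {"xyz": [0, 0, 0], "roll": 0, "grip": 0},
  {"xyz": [0, 0, 0], "roll": 0, "grip": 0},
])

```text
time_s: 19.92
position: [0.5576, -0.297, 0.0279]
tcp_rot: [[0.998, 0.066, -0.024], [0.064, -0.997, -0.053], [-0.027, 0.052, -0.998]]
force: [-0.1, -0.9, -0.6]
opening: 0.526
grasp_force: 30.0
```

Run:
```python
from h import *
plan3([.5572,-.2945,.0408],-86.15)
```

```text
t 19.92 p [ 0.5576 -0.297   0.0279] gp [ 0.5581 -0.296   0.0469] zt [-0.024 -0.053 -0.998] yaw -86.24 | roll -0.0015 = 1 x -0.0015 | d [-0.6 -1.9  6. ] xy 1 x [-0.62 -1.88] | open 0.526 grip 30.0 F [-0.1 -0.9 -0.6] J [-37.  45.  89.  -5.  45.  53.]
```

Call:
move_arm([
  {"xyz": [-0.6, -1.9, 2], "roll": 0, "grip": 0},
  {"xyz": [0, 0, 2], "roll": 0, "grip": 0},
  {"xyz": [0, 0, 2], "roll": 0, "grip": 0},
  {"xyz": [0, 0, 0.5], "roll": 0, "grip": 0},
  {"xyz": [0, 0, 0], "roll": 0, "grip": 0},
])

```text
time_s: 20.33
position: [0.5563, -0.2949, 0.0214]
tcp_rot: [[0.998, 0.065, -0.025], [0.064, -0.997, -0.052], [-0.028, 0.05, -0.998]]
force: [-0.2, 1.4, 5.7]
opening: 0.528
grasp_force: 30.0
```

Call:
move_arm([
  {"xyz": [0, 0, 0], "roll": 0, "grip": 0},
  {"xyz": [0, 0, 0], "roll": 0, "grip": 0},
  {"xyz": [0, 0, 0], "roll": 0, "grip": 0},
])

```text
time_s: 20.58
position: [0.5563, -0.295, 0.0214]
tcp_rot: [[0.998, 0.065, -0.025], [0.064, -0.997, -0.052], [-0.028, 0.051, -0.998]]
force: [-1.0, 1.2, 5.6]
opening: 0.529
grasp_force: 30.0
```

Run:
```python
from h import *
plan3([.5572,-.2945,.0408],-86.15)
```

```text
t 20.58 p [ 0.5563 -0.295   0.0214] gp [ 0.5568 -0.294   0.0404] zt [-0.025 -0.052 -0.998] yaw -86.24 | roll -0.0016 = 1 x -0.0016 | d [ 0.4  0.6 -0.4] xy 1 x [0.36 0.59] | open 0.529 grip 30.0 F [-1.   1.2  5.6] J [-36.  46.  89.  -5.  45.  53.]
```

Light contact (about 6 N). I'll release, lift clear and check from a parked spot toward the hood.

Call:
move_arm([
  {"xyz": [0, 0, 0], "roll": 0, "grip": 72},
  {"xyz": [0, 0, 0], "roll": 0, "grip": 72},
  {"xyz": [0, 0, 0], "roll": 0, "grip": 72},
  {"xyz": [0, 0, 0], "roll": 0, "grip": 72},
  {"xyz": [0, 0, -15], "roll": 0, "grip": 72},
])

```text
time_s: 21.0
position: [0.5547, -0.2932, 0.0328]
tcp_rot: [[0.997, 0.066, -0.03], [0.064, -0.997, -0.049], [-0.033, 0.047, -0.998]]
force: [-0.6, -0.0, -0.8]
opening: 0.706
grasp_force: 0.0
```

Call:
move_arm([
  {"xyz": [0, 0, -35], "roll": 0, "grip": 72},
  {"xyz": [0, 0, -35], "roll": 0, "grip": 72},
  {"xyz": [0, 0, -35], "roll": 0, "grip": 72},
  {"xyz": [-30, -10, 0], "roll": 0, "grip": 72},
  {"xyz": [-35, -10, 0], "roll": 0, "grip": 72},
])

```text
time_s: 21.42
position: [0.4965, -0.2752, 0.144]
tcp_rot: [[0.998, 0.067, -0.017], [0.066, -0.996, -0.059], [-0.02, 0.058, -0.998]]
force: [-1.1, -0.1, -1.4]
opening: 0.724
grasp_force: 0.0
```

Call:
move_arm([
  {"xyz": [-30, -25, 0], "roll": 0, "grip": 72},
  {"xyz": [-10, -38, 0], "roll": 0, "grip": 72},
  {"xyz": [0, -38, 0], "roll": 0, "grip": 72},
  {"xyz": [0, -38, 0], "roll": 0, "grip": 72},
  {"xyz": [0, -38, 0], "roll": 0, "grip": 72},
])

```text
time_s: 21.83
position: [0.441, -0.0982, 0.1333]
tcp_rot: [[0.998, 0.064, -0.024], [0.062, -0.997, -0.053], [-0.028, 0.051, -0.998]]
force: [-0.4, 0.3, -0.1]
opening: 0.721
grasp_force: 0.0
```

```bash
python3 m2.py 4 LMRlmr
python3 - <<'E'
from h import *
plan3([.4425,.160,.17],52.8)
im=np.load("top4.npz")["im"]; a=im[150:270,250:410]; im=np.load("side4.npz")["im"]; b=im[200:320,270:430]
save("chk4.png",cv2.resize(np.hstack([a,b]),(800,300),interpolation=cv2.INTER_CUBIC))
E
```

```text
L ['top'] [ 0.5618 -0.1398] 6.6 err tray-axes mm [ 4.8 -0.4] 0.013
L ['side'] [ 0.5599 -0.1385] 3.7 err tray-axes mm [3. 1.] 0.087
M ['top'] [ 0.5622 -0.2159] 4.6 err tray-axes mm [0.1 1.6] 0.024
M ['side'] [ 0.5623 -0.2156] 2.6 err tray-axes mm [0.3 1.9] 0.094
R ['top'] [ 0.5653 -0.2935] 2.5 err tray-axes mm [-2.   1.9] 0.028
R ['side'] [ 0.5647 -0.2934] 1.5 err tray-axes mm [-2.6  2.1] 0.078
l ['top'] [ 0.6319 -0.1339] 3.4 err tray-axes mm [0.2 0.7] 0.026
l ['side'] [ 0.6319 -0.1333] 6.1 err tray-axes mm [0.2 1.3] 0.097
m ['top'] [ 0.6371 -0.2122] 4.8 err tray-axes mm [0.1 0.2] 0.023
m ['side'] [ 0.6368 -0.2113] 3.4 err tray-axes mm [-0.1  1.2] 0.085
r ['top'] [ 0.6422 -0.2904] 3.4 err tray-axes mm [-0.  -0.1] 0.025
r ['side'] [ 0.6422 -0.2897] 4.0 err tray-axes mm [-0.   0.6] 0.073
t 21.93 p [ 0.4385 -0.0941  0.1327] gp [ 0.4391 -0.0931  0.1517] zt [-0.03  -0.049 -0.998] yaw -85.92 | roll -2.4211 = 21 x -0.1153 | d [150.3 202.1 -30.9] xy 7 x [21.47 28.88] | open 0.721 grip 0.0 F [-0.5 -0.9 -1.1] J [-24.  26. 111.  -5.  43.  65.]
```

View pics/chk4.png

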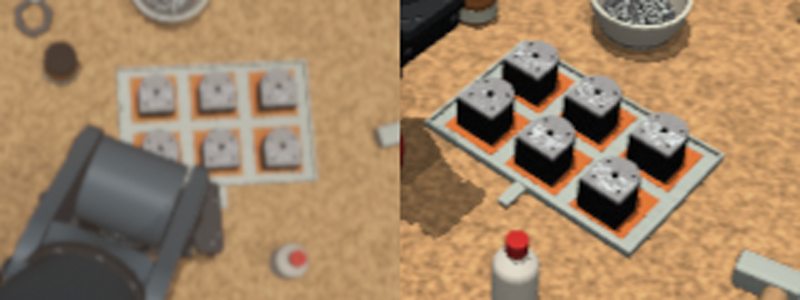

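Run:
```python
from h import *
for n in("top","side"):
    im=np.load(n+"0.npz")["im"]; sat=cv2.cvtColor(im,cv2.COLOR_RGB2HSV)[...,1].astype(float)
    P=lambda v,o:proj(n,np.c_[o@np.array([[np.cos(v[2]),np.sin(v[2])],[-np.sin(v[2]),np.cos(v[2])]])+v[:2],np.full(len(o),.0045)])
    sq=lambda h,w,c:np.array([[-h,-w],[h,-w],[h,w],[-h,w]])+c
    def f(u):
        v=[u[0]/1e3,u[1]/1e3,u[2]/100]; a=np.zeros((1680,2240),np.uint8); b=a.copy()
        for yc in(.078,0,-.078):
            cv2.fillConvexPoly(a,np.round((P(v,sq(.031,.031,[-.0375,yc]))+.5)*64).astype(np.int32),255,shift=4)
            cv2.fillConvexPoly(b,np.round((P(v,sq(.0365,.038,[-.0375,yc]))+.5)*64).astype(np.int32),255,shift=4)
        a=cv2.resize(a,(560,420),interpolation=cv2.INTER_AREA)/255.;b=cv2.resize(b,(560,420),interpolation=cv2.INTER_AREA)/255.; r=np.clip(b-a,0,1)
        return (sat*r).sum()/r.sum()-(sat*a).sum()/a.sum()
    bst=min((minimize(f,x,method="Nelder-Mead",options=dict(initial_simplex=np.array(x)+[[0,0,0],[4,0,0],[0,4,0],[0,0,3]],xatol=.05,fatol=.01)) for x in([598,-216,6.7],[601,-214,6.7],[600,-219,5])),key=lambda r:r.fun)
    v=bst.x; y=v[2]/100; print(n,v[:2].round(1),np.degrees(y).round(2),round(bst.fun,1),"front mid",np.round([v[0]-37.5*np.cos(y),v[1]-37.5*np.sin(y)],1),"back mid",np.round([v[0]+37.5*np.cos(y),v[1]+37.5*np.sin(y)],1))
```

```text
top [ 600.5 -214.2] 3.78 -113.2 front mid [ 563.1 -216.7] back mid [ 637.9 -211.7]
side [ 598.4 -216.3] 3.9 -154.6 front mid [ 561.  -218.8] back mid [ 635.8 -213.7]
```

The picture shows all six heels standing upright in two rows: front row in the top view at about (160,150), (220,150) and (280,150), each on its own orange pad. The fits put them within about 3 mm and 2° of centre. Next, the hood handle.

Call:
move_arm([
  {"xyz": [0, 0, -30], "roll": -0.115, "grip": 46},
  {"xyz": [0, 0, -30], "roll": -0.115, "grip": 46},
  {"xyz": [0, 0, 0], "roll": -0.115, "grip": 46},
  {"xyz": [0, 0, 0], "roll": -0.115, "grip": 46},
  {"xyz": [0, 0, 0], "roll": -0.115, "grip": 46},
])

```text
time_s: 22.35
position: [0.4439, -0.097, 0.194]
tcp_rot: [[0.798, 0.602, -0.023], [0.6, -0.798, -0.054], [-0.051, 0.029, -0.998]]
force: [0.5, 0.1, -0.1]
opening: 0.48
grasp_force: 0.0
```

Call:
move_arm([
  {"xyz": [0, 0, 0], "roll": -0.115, "grip": 46},
  {"xyz": [0, 0, 0], "roll": -0.115, "grip": 46},
  {"xyz": [0, 0, 0], "roll": -0.115, "grip": 46},
  {"xyz": [0, 0, 0], "roll": -0.115, "grip": 46},
  {"xyz": [0, 0, 0], "roll": -0.115, "grip": 46},
])

```text
time_s: 22.77
position: [0.4435, -0.097, 0.1932]
tcp_rot: [[0.343, 0.939, -0.024], [0.938, -0.344, -0.053], [-0.058, -0.005, -0.998]]
force: [-0.6, -0.8, 0.6]
opening: 0.459
grasp_force: 0.0
```

Call:
move_arm([
  {"xyz": [0, 0, 0], "roll": -0.115, "grip": 46},
  {"xyz": [0, 0, 0], "roll": -0.115, "grip": 46},
  {"xyz": [0, 0, 0], "roll": -0.115, "grip": 46},
  {"xyz": [0, 0, 0], "roll": -0.115, "grip": 46},
  {"xyz": [0, 0, 0], "roll": -0.115, "grip": 46},
])

```text
time_s: 23.18
position: [0.4435, -0.097, 0.1931]
tcp_rot: [[-0.223, 0.974, -0.024], [0.974, 0.222, -0.053], [-0.046, -0.036, -0.998]]
force: [-0.9, -0.4, 0.0]
opening: 0.458
grasp_force: 0.0
```

Call:
move_arm([
  {"xyz": [0, 0, 0], "roll": -0.115, "grip": 46},
  {"xyz": [0, 0, 0], "roll": -0.115, "grip": 46},
  {"xyz": [0, 0, 0], "roll": -0.115, "grip": 46},
  {"xyz": [0, 0, 0], "roll": -0.115, "grip": 46},
  {"xyz": [0, 0, 0], "roll": -0.115, "grip": 46},
])

```text
time_s: 23.6
position: [0.4435, -0.097, 0.1932]
tcp_rot: [[-0.717, 0.696, -0.025], [0.697, 0.716, -0.053], [-0.019, -0.055, -0.998]]
force: [0.4, 0.1, 0.5]
opening: 0.46
grasp_force: 0.0
```

Call:
move_arm([
  {"xyz": [0, 0, 0], "roll": -0.115, "grip": 46},
  {"xyz": [21.5, 28.9, 0], "roll": 0, "grip": 46},
  {"xyz": [21.5, 28.9, 0], "roll": 0, "grip": 46},
  {"xyz": [21.5, 28.9, 0], "roll": 0, "grip": 46},
  {"xyz": [21.5, 28.9, 0], "roll": 0, "grip": 46},
])

```text
time_s: 24.02
position: [0.4467, 0.0482, 0.1855]
tcp_rot: [[-0.788, 0.615, -0.024], [0.616, 0.786, -0.053], [-0.014, -0.056, -0.998]]
force: [1.3, -0.6, -0.1]
opening: 0.463
grasp_force: 0.0
```

Call:
move_arm([
  {"xyz": [21.5, 28.9, 0], "roll": 0, "grip": 46},
  {"xyz": [21.5, 28.9, 0], "roll": 0, "grip": 46},
  {"xyz": [0, 0, 0], "roll": 0, "grip": 46},
  {"xyz": [0, 0, 0], "roll": 0, "grip": 46},
  {"xyz": [0, 0, 0], "roll": 0, "grip": 46},
])

```text
time_s: 24.43
position: [0.4481, 0.119, 0.1816]
tcp_rot: [[-0.79, 0.613, -0.025], [0.614, 0.788, -0.053], [-0.013, -0.057, -0.998]]
force: [0.0, 0.0, 0.6]
opening: 0.46
grasp_force: 0.0
```

Run:
```python
from h import *
plan3([.4425,.160,.17],52.8)
```

```text
t 24.43 p [0.4481 0.119  0.1816] gp [0.4486 0.12   0.2006] zt [-0.025 -0.053 -0.998] yaw 52.11 | roll -0.0121 = 1 x -0.0121 | d [29.3 29.9 28.6] xy 2 x [14.67 14.94] | open 0.460 grip 0.0 F [0.  0.  0.6] J [  3.  22. 106.  -4.  54. -47.]
```

Call:
move_arm([
  {"xyz": [15, 16, 5], "roll": -0.012, "grip": 46},
  {"xyz": [15, 16.7, 5], "roll": 0, "grip": 46},
  {"xyz": [0, 0, 10], "roll": 0, "grip": 46},
  {"xyz": [0, 0, 0], "roll": 0, "grip": 46},
  {"xyz": [0, 0, 0], "roll": 0, "grip": 46},
])

```text
time_s: 24.85
position: [0.4434, 0.1611, 0.1592]
tcp_rot: [[-0.795, 0.606, -0.026], [0.606, 0.794, -0.053], [-0.011, -0.058, -0.998]]
force: [0.5, -0.5, 0.3]
opening: 0.457
grasp_force: 0.0
```

Call:
move_arm([
  {"xyz": [0, 0, 0], "roll": 0, "grip": 46},
  {"xyz": [0, 0, 0], "roll": 0, "grip": 46},
  {"xyz": [0, 0, 0], "roll": 0, "grip": 46},
  {"xyz": [0, 0, 0], "roll": 0, "grip": 46},
])

```text
time_s: 25.18
position: [0.4437, 0.1622, 0.1599]
tcp_rot: [[-0.796, 0.605, -0.024], [0.605, 0.794, -0.053], [-0.013, -0.056, -0.998]]
force: [0.3, 0.1, 0.7]
opening: 0.46
grasp_force: 0.0
```

Run:
```python
from h import *
plan3([.4425,.160,.119],52.8)
im,d=bot.capture("side"); s=bot.read_state(); u=proj("side",[[.4425,.160,.12]])[0]; print(u)
u=u.astype(int); save("bar.png",cv2.resize(im[u[1]-60:u[1]+60,u[0]-80:u[0]+80],(640,480),interpolation=cv2.INTER_CUBIC))
```

```text
t 25.18 p [0.4437 0.1622 0.1599] gp [0.4442 0.1632 0.1788] zt [-0.024 -0.053 -0.998] yaw 52.71 | roll -0.0016 = 1 x -0.0016 | d [ 0.2 -0.2 59.9] xy 1 x [ 0.17 -0.2 ] | open 0.460 grip 0.0 F [0.3 0.1 0.7] J [  8.  25. 106.  -4.  51. -42.]
[190.32660198 180.04527693]
```

View pics/bar.png

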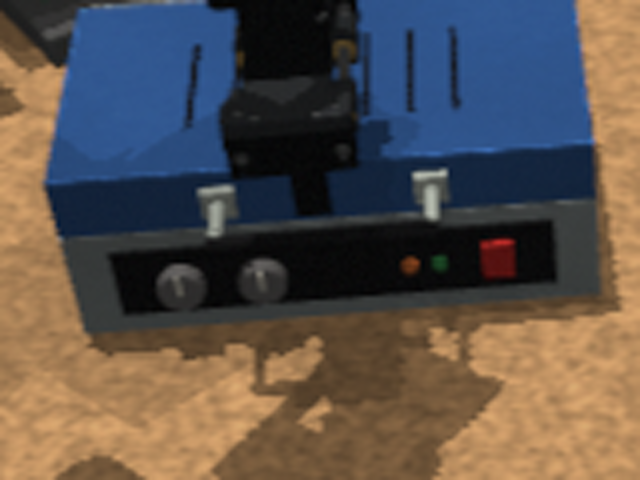

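The picture shows the black finger at about (310,195), above the middle of the handle. The handle's two arms are at (215,215) and (432,205), with the bar in front of the dark panel. I'll go down and close.

Call:
move_arm([
  {"xyz": [0.2, -0.2, 15], "roll": 0, "grip": 46},
  {"xyz": [0, 0, 20], "roll": 0, "grip": 46},
  {"xyz": [0, 0, 15], "roll": 0, "grip": 46},
  {"xyz": [0, 0, 7], "roll": 0, "grip": 46},
  {"xyz": [0, 0, 3], "roll": 0, "grip": 46},
])

```text
time_s: 25.65
position: [0.441, 0.1593, 0.0987]
tcp_rot: [[-0.796, 0.604, -0.027], [0.605, 0.795, -0.053], [-0.011, -0.058, -0.998]]
force: [-0.2, 0.6, 1.1]
opening: 0.463
grasp_force: 0.0
```

Call:
move_arm([
  {"xyz": [0, 0, 0], "roll": 0, "grip": 46},
  {"xyz": [0, 0, 0], "roll": 0, "grip": 46},
  {"xyz": [0, 0, 0], "roll": 0, "grip": 46},
  {"xyz": [0, 0, 0], "roll": 0, "grip": 0},
  {"xyz": [0, 0, 0], "roll": 0, "grip": 0},
])

```text
time_s: 26.07
position: [0.4421, 0.1596, 0.1002]
tcp_rot: [[-0.797, 0.604, -0.023], [0.604, 0.795, -0.052], [-0.013, -0.056, -0.998]]
force: [0.4, 1.3, 0.1]
opening: 0.379
grasp_force: 0.0
```

Call:
move_arm([
  {"xyz": [0, 0, 0], "roll": 0, "grip": 0},
  {"xyz": [0, 0, 0], "roll": 0, "grip": 0},
  {"xyz": [0, 0, 0], "roll": 0, "grip": 0},
  {"xyz": [0, 0, 0], "roll": 0, "grip": 0},
  {"xyz": [0, 0, 0], "roll": 0, "grip": 0},
])

```text
time_s: 26.48
position: [0.4438, 0.162, 0.0997]
tcp_rot: [[-0.795, 0.606, -0.02], [0.607, 0.794, -0.048], [-0.013, -0.05, -0.999]]
force: [2.2, 9.8, -3.4]
opening: 0.148
grasp_force: 29.9
```

Run:
```python
from h import *
plan3([.4425,.160,.119],52.8)
```

```text
t 26.48 p [0.4438 0.162  0.0997] gp [0.4442 0.1629 0.1186] zt [-0.02  -0.048 -0.999] yaw 52.61 | roll -0.0033 = 1 x -0.0033 | d [-0.4 -3.3 -0.2] xy 1 x [-0.4  -3.33] | open 0.148 grip 29.9 F [ 2.2  9.8 -3.4] J [  8.  31. 109.  -4.  42. -42.]
```

Run:
```python
from h import *
R=bot.read_state()["tcp_rot"]; a=np.radians(52.8); X=np.array([np.cos(a),np.sin(a),0])
R=np.array([[-.796,.605,-.024],[.605,.795,-.053],[-.013,-.056,-.998]])
th=np.radians(np.linspace(0,45,16)); dx=260-260*np.cos(th)+25*np.sin(th)+3*np.minimum(1,np.arange(16)/3); dz=260*np.sin(th)+25*np.cos(th)-25
W=np.outer(dx,X); W[:,2]=dz; T=W@R; print(np.diff(T,axis=0).round(1).tolist())
```

```text
[[-0.2, 1.9, -13.7], [-0.2, 2.6, -13.6], [-0.2, 3.3, -13.5], [-0.2, 3.0, -13.3], [-0.2, 3.7, -13.2], [-0.2, 4.4, -12.9], [-0.2, 5.1, -12.7], [-0.2, 5.7, -12.4], [-0.1, 6.4, -12.1], [-0.1, 7.0, -11.7], [-0.1, 7.6, -11.4], [-0.1, 8.2, -11.0], [-0.1, 8.8, -10.5], [-0.1, 9.3, -10.0], [-0.1, 9.8, -9.5]]
```

Call:
move_arm([
  {"xyz": [-0.2, 1.9, -13.7], "roll": 0, "grip": 0},
  {"xyz": [-0.2, 2.6, -13.6], "roll": 0, "grip": 0},
  {"xyz": [-0.2, 3.3, -13.5], "roll": 0, "grip": 0},
  {"xyz": [-0.2, 3, -13.3], "roll": 0, "grip": 0},
  {"xyz": [-0.2, 3.7, -13.2], "roll": 0, "grip": 0},
])

```text
time_s: 26.9
position: [0.4533, 0.1744, 0.166]
tcp_rot: [[-0.796, 0.604, -0.024], [0.605, 0.795, -0.052], [-0.012, -0.056, -0.998]]
force: [4.0, 2.6, -7.2]
opening: 0.142
grasp_force: 30.6
```

Run:
```python
from h import *
plan3([.4442,.1629,.119],52.6)
```

```text
t 26.90 p [0.4533 0.1744 0.166 ] gp [0.4538 0.1754 0.1849] zt [-0.024 -0.052 -0.998] yaw 52.74 | roll 0.0025 = 1 x 0.0025 | d [  0.9 -12.   66.7] xy 1 x [  0.87 -12.04] | open 0.142 grip 30.6 F [ 4.   2.6 -7.2] J [ 10.  25. 103.  -3.  53. -41.]
```

Call:
move_arm([
  {"xyz": [-0.2, 4.4, -12.9], "roll": 0, "grip": 0},
  {"xyz": [-0.2, 5.1, -12.7], "roll": 0, "grip": 0},
  {"xyz": [-0.2, 5.7, -12.4], "roll": 0, "grip": 0},
  {"xyz": [-0.1, 6.4, -12.1], "roll": 0, "grip": 0},
  {"xyz": [-0.1, 7, -11.7], "roll": 0, "grip": 0},
])

```text
time_s: 27.32
position: [0.4737, 0.2003, 0.2258]
tcp_rot: [[-0.796, 0.605, -0.022], [0.605, 0.795, -0.051], [-0.013, -0.054, -0.998]]
force: [5.6, 3.2, -10.1]
opening: 0.146
grasp_force: 30.7
```

Call:
move_arm([
  {"xyz": [-0.1, 7.6, -11.4], "roll": 0, "grip": 0},
  {"xyz": [-0.1, 8.2, -11], "roll": 0, "grip": 0},
  {"xyz": [-0.1, 8.8, -10.5], "roll": 0, "grip": 0},
  {"xyz": [-0.1, 9.3, -10], "roll": 0, "grip": 0},
  {"xyz": [-0.1, 9.8, -9.5], "roll": 0, "grip": 0},
])

```text
time_s: 27.73
position: [0.5031, 0.2379, 0.2742]
tcp_rot: [[-0.796, 0.605, -0.02], [0.605, 0.795, -0.05], [-0.014, -0.052, -0.999]]
force: [10.2, 4.7, -17.1]
opening: 0.146
grasp_force: 30.8
```

Call:
move_arm([
  {"xyz": [0, 0, 0], "roll": 0, "grip": 0},
  {"xyz": [0, 0, 0], "roll": 0, "grip": 0},
  {"xyz": [0, 0, 0], "roll": 0, "grip": 0},
  {"xyz": [0, 0, 0], "roll": 0, "grip": 0},
  {"xyz": [0, 0, 0], "roll": 0, "grip": 0},
])

```text
time_s: 28.15
position: [0.5029, 0.2375, 0.2736]
tcp_rot: [[-0.796, 0.605, -0.021], [0.605, 0.795, -0.05], [-0.014, -0.053, -0.999]]
force: [8.9, 2.5, -13.0]
opening: 0.14
grasp_force: 30.6
```

Run:
```python
from h import *
plan3([.4442,.1629,.119],52.6)
s=bot.read_state(); g=s["position"]-.019*s["tcp_rot"][:,2]; d=g-[.4442,.1629,.119]; a=np.radians(52.7); dx=d[:2]@[np.cos(a),np.sin(a)]
print("dx,dz",dx,d[2],"angle",45-(0) , np.degrees(np.arctan2(25,-260)-np.arctan2(.025+d[2],-.26+dx)), "lat",d[:2]@[-np.sin(a),np.cos(a)],"rad",np.hypot(.025+d[2],-.26+dx))
C={}
for n in("top","side"):
    im,dd=bot.capture(n); save(n+"5.png",im); W=cloud(n,dd); hsv=cv2.cvtColor(im,cv2.COLOR_RGB2HSV)
    m=(cv2.inRange(hsv,(100,120,40),(125,255,255))>0)&(dd>0); q=W[m]; q=q[(q[:,2]>.1)&(q[:,2]<.5)]
    # dominant plane by RANSAC
    rng=np.random.default_rng(0); best=None
    for _ in range(400):
        p=q[rng.choice(len(q),3,False)]; nn=np.cross(p[1]-p[0],p[2]-p[0]); L=np.linalg.norm(nn)
        if L<1e-6: continue
        nn/=L; k=abs((q-p[0])@nn)<.003
        if best is None or k.sum()>best.sum(): best=k
    c=q[best]; nn=np.linalg.svd(c-c.mean(0),full_matrices=False)[2][2]; nn*=np.sign(nn[2]); print(n,len(q),best.sum(),nn.round(3),"tilt",np.degrees(np.arccos(nn[2])).round(2),"azim",np.degrees(np.arctan2(nn[1],nn[0])).round(1))
```

```text
t 28.15 p [0.5029 0.2375 0.2736] gp [0.5033 0.2384 0.2926] zt [-0.021 -0.05  -0.999] yaw 52.73 | roll 0.0023 = 1 x 0.0023 | d [  3.6 -86.6 178.4] xy 3 x [  1.2  -28.88] | open 0.140 grip 30.6 F [  8.9   2.5 -13. ] J [ 15.  23.  87.  -3.  72. -37.]
dx,dz 0.09589695100170748 0.17359897001861613 angle 45 44.9406294620335 lat -0.0012136247157590965 rad 0.2576263992353873
top 1570 1229 [0.44  0.561 0.701] tilt 45.51 azim 51.9
side 1952 1280 [-0.417 -0.532  0.737] tilt 42.52 azim -128.1
```

View pics/side5.png

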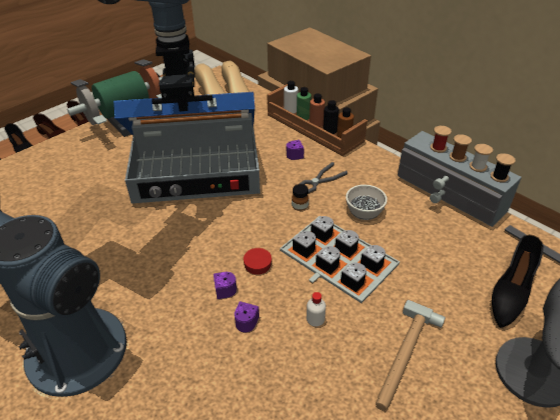

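The side view shows the hood held open by the gripper at about (185,110), with all six heels in two rows near (340,255) and the bystanders where they were. The hood reads 44.9° from the handle arc and 45.5° from its fitted top plane, and the grip is steady at 30 N, so I'm handing in.

```bash
python3 -c "
from rig import bot
print(bot.hand_in())"
```

```text
the job is handed in; nothing more can be done
None
```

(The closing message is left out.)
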